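# Clamp the block in the cam fixture with the T-handled key

## Task

Slide the wooden block along the rail until its end is up against the end stop of the clamping fixture, and clamp it there: stand the T-handled key square end down in the flared mouth of the clamp's hub, take it by its handle, press and turn until the square drops fully into its socket, then turn it clockwise (seen from above) until the block is held firmly against the rail. Leave the key standing in the clamp and do not disturb the things lying around.

Things in the scene. Friction and masses are not known exactly. Their poses are not given: they have to be found in the camera images.
- fixture: Clamping fixture: steel plate 150 x 226 x 16 mm (x, y, z). Origin: centre of its underside, z up. Dark rail along y, 24 mm high: face at x = +50 mm, looking to -x. Dark end stop, as high: face at y = -65 mm, looking to +y. Clamp axis upright at x = -17, y = -5 mm. The rail is on the robot's side, the stop to the left. A bench grinder, 190 mm high, is close behind (from world x = 0.545 on)
- clamp_turn (a joint): The eccentric clamp: angle of hub and cam about their upright axis, rad. 0 = fully open, grows clockwise seen from above, hard stop at 1.5. Stays where it is left (friction 0.12 N m). The cam meets a block that lies home at about 1.05; 1.3 to 1.45 holds it firmly and takes 0.3 to 0.4 N m
- cam: Cam disc with an orange urethane tyre (gives 1 mm per 8 N), 44 mm diameter, 22 to 39 mm above the bench, turning with the steel hub above it. Origin on the axis, 16 mm above the bench, z up. Its x axis points to the white mark on the hub's rim; the sides of the square socket are square to x and y
- socket_mouth (a point): Centre of the hub's flared mouth, 92 mm above the bench; hub 35 mm diameter, 41 at the rim. The mouth narrows from 30 to 24 mm over the first 6 mm, then a round 24 mm bore goes down to a square socket, 18.2 mm wide, whose rim is 28 mm below this point: a key that is not lined up stands there
- socket_floor (a point): Centre of the floor of the square socket, 44 mm above the bench, 48 mm below the mouth, 20 mm below the rim of the square. The key's tip rests here when it has dropped in
- wood_block: Softwood block 45 x 120 x 40 mm (x, y, z), lying loose on the fixture's plate along the rail, about 0.12 kg. Origin: centre of its underside, long axis y
- t_key: T-handled square key, 0.22 kg, lying loose. x runs along the shank from handle to tip; the shank's axis is at z = +13 mm. From the tip back: square 16 x 16 mm (sides square to y and z) to 46 mm, dark collar 26 mm diameter to 54, steel shank 14 mm diameter to 112, red round T-handle at 120 mm, 26 mm diameter, 104 mm long along y. Tip at x = +75, handle at -45 mm
- key_tip (a point): Centre of the end face of the key's square (axes as t_key)
- key_handle (a point): Middle of the red T-handle, 120 mm from the tip, on the shank's axis (axes as t_key)
- padlock: Brass padlock lying on the bench, 75 x 45 x 20 mm, a bystander. Origin: centre of its underside
- bearing: Ball bearing, 53 mm diameter, 16 mm high, lying flat, a bystander. Origin: centre of its underside
- block_home (a point): Where the block's origin is when the block is home, against both rail and end stop: on the plate's top (16 mm above the bench), 27.5 mm from the rail's face, 60 mm from the stop's face; axes as the fixture. The block slides on the plate towards the fixture's -y to get there, with about 4 mm play between rail and open clamp

How it is judged:
By the outcome, as a careful person would: the job done as asked, in the order asked, and still so for the second after the job is handed in, with the robot touching nothing.
It also fails if it takes over 72 s, if anything falls off the work surface, if the arm or the gripper's body presses on something with over 40 N, if the wrist force passes 120 N, or if a joint passes its speed limit or range.

## Robot

A 6-joint arm with a two-finger parallel gripper is mounted at the origin on a cart in front of the work surface, level with it; the furniture and walls round the work are solid. World frame = base frame: x ahead of the robot, y to its left, z up, the work surface at z = 0. Lengths are in m, angles in rad, forces in N, time in s.
With the tool pointing down it reaches from about 0.425 to 1.125 m from the base axis. Payload 14.9 kg.
Tool frame: the origin (TCP) lies midway between the tips of the shut fingers; the grasp point (between the pads) lies 19 mm behind it (pinch_z is the distance from the TCP to the grasp point, in m); z points along the fingers, y is the line along which they close (so a half turn about z gives the same grasp; the last joint's range is limited). The gripper opens to 91 mm and grips with 3 to 60 N. Pads are 32 mm wide; open, the fingers measure 118 mm over their backs; the gripper's body (76 mm by 178 mm) begins 60 mm behind the grasp point.
Start: joints at [-1.203, 0.379, 1.734, -0, 1.028, -0.033], TCP at [0.273, -0.645, 0.214] pointing down, gripper open.
Joint ranges: [-2.77, 2.77], [-0.74, 2.19], [0, 2.66], [-1.06, 4.2], [0.31, 2.87], [-3.08, 3.08]. Speed limits (rad/s): [1.89, 1.89, 2.39, 3.14, 3.14, 3.14].

## Interface

Orientations are given as a rotation vector (axis times angle).
In Python, from cell import * gives the robot as it stands.
- The arm moves only by the tool servo_tool, never from a script. Its argument "targets" is a list of rows, each a list of 7 numbers: the opening, from 0 (shut) to 1 (fully open), then the shift along the tool's x, y, z in units of 60 mm (1.0 is 60 mm), then the turn, a rotation vector about the tool's x, y, z in units of 8 degrees (1.0 is 8 degrees). A call has 1 to 5 rows; each row shifts and turns the commanded pose from where the row before left it, along the tool's axes as they then stand; what a row does not reach is not made up. A row lasts 1/8 s, in which the tool goes at most 62.5 mm and 10.7 degrees, less where a joint would pass 70% of its speed; a pose out of reach is approached as far as the arm can. A call is refused whole if a number of a shift passes 1 or a number of a turn 1, either way. A call with a gripper value outside its range is refused whole. The fingers move at their own pace and stop on an object; "grip_force" is the grip in N (left out, the last holds). Time passes only in rows, so rows that do not move let the fingers close. It gives the time, the measured TCP pose, the force, the opening and the grip force at its end, in the units of the state.
- state(): the state, without advancing time (a new reading comes with each control period).
- camera(name): name is "scene" or "top"; returns a dict with "frame" (480x640x3 uint8, blue, green, red), "z_map" (480x640 float32, m along the optical axis (not along the pixel's ray), 0 where there is no reading), "K" (3x3 intrinsics, pixels), "distortion" ([k1, k2, p1, p2, k3] as OpenCV has them; the pictures are not rectified), "origin" and "rotation" of the camera in the world. Camera axes: x right, y up, looking along -z (the intrinsics and any distortion apply to the point x, -y, -z); pixel columns grow to the right and rows downward; lengths in m; the calibration is good to about 2 mm. A picture is of the moment at which its call begins.
- sign_off(): hands the job in; it is judged then, once.
The state is a dict: "time": time; "joints": joint angles; "qvel": joint speeds; "tau": joint torques, N m; "eef_pos": TCP position; "orientation": TCP orientation; "wrist_force": force on the tool from outside, world axes, zero at the start; "moment": the same for the moment, N m; "opening": opening from 0.0 (shut) to 1.0 (fully open); "gripper_force": force on a finger pad.
Only numpy, scipy, OpenCV 4.12 (cv2) and the standard library are available. Lean on these libraries where they do the work, as an engineer would, in place of code of your own. Each camera call takes 0.05 s, during which the arm holds its last target. There are 200 camera calls.

## Working session

There is one attempt and no reset: what is moved stays moved. The work goes in short steps, Python scripts to look and compute and a tool call to move; the robot and the scene stay as the last step left them, time stands still between calls to the robot, and variables do not carry over. Pictures are saved under pics/ and viewed, at most 10 in all, crops included, and the job is handed in when it is done.

Besides the shell and the picture viewer there is one more tool, called after "Call:" as name([rows], argument=value, ...), one row to a line, values as JSON. servo_tool: Moves the arm, as the interface text tells. Its arguments: {"type":"object","properties":{"targets":{"type":"array","items":{"type":"array","items":{"type":"number"}}},"grip_force":{"type":"number"}},"required":["targets"]}

```bash
mkdir -p pics; ls
cat > h.py <<'E'
from cell import *
import numpy as np, cv2
from scipy.spatial.transform import Rotation as R
def cloud(c):
    h,w=c["z_map"].shape
    u,v=np.meshgrid(np.arange(w),np.arange(h))
    p=cv2.undistortPoints(np.stack([u,v],-1).reshape(-1,1,2).astype(float),np.array(c["K"]),np.array(c["distortion"])).reshape(h,w,2)
    z=c["z_map"]
    P=np.stack([p[...,0]*z,-p[...,1]*z,-z],-1)
    W=P@np.array(c["rotation"]).T+np.array(c["origin"])
    W[z==0]=np.nan
    return W
E
python3 - <<'E'
from h import *
print(state())
for n in("scene","top"):
    c=camera(n); cv2.imwrite(f"pics/{n}0.png",c["frame"]); np.save(f"{n}0.npy",cloud(c)); print(n,c["origin"],c["rotation"],c["K"])
E
```

```text
pics
{'time': 0.0, 'joints': array([-1.20323918e+00,  3.79424519e-01,  1.73475976e+00, -3.97823221e-05,
        1.02847383e+00, -3.33140746e-02]), 'qvel': array([ 0.0008315 ,  0.00042133,  0.00037705,  0.00161939, -0.00050429,
        0.00123448]), 'tau': array([-4.77268295e-04, -7.63710093e+01, -4.34366941e+01,  6.51282747e-02,
        4.24508366e-02, -1.37623340e-05]), 'eef_pos': array([ 0.27299508, -0.6441598 ,  0.2132875 ]), 'orientation': array([-3.07766732e+00, -6.25302853e-01,  3.31048275e-04]), 'wrist_force': array([-0.73034642,  0.006962  , -0.12258727]), 'moment': array([ 0.0436145 , -0.00739201,  0.01263817]), 'gripper_force': 0.0, 'opening': 1.0022368154455168}Traceback (most recent call last):
  File "<stdin>", line 4, in <module>
  File "h.py", line 10, in cloud
    W=P@np.array(c["rotation"]).T+np.array(c["origin"])
      ~~~~~~~~~~~~~~~~~~~~~~~~~~~^~~~~~~~~~~~~~~~~~~~~~
ValueError: operands could not be broadcast together with shapes (480,640) (3,)
```

```bash
sed -i 's/W=P@np.array(c\["rotation"\]).T/M=np.array(c["rotation"]); M=R.from_rotvec(M).as_matrix() if M.shape==(3,) else M\n    W=P@M.T/' h.py
python3 - <<'E'
from h import *
for n in("scene","top"):
    c=camera(n); cv2.imwrite(f"pics/{n}0.png",c["frame"]); np.save(f"{n}0.npy",cloud(c)); print(n,c["origin"],c["rotation"],c["K"])
    W=cloud(c); print(np.nanpercentile(W.reshape(-1,3),[5,50,95],axis=0))
E
```

```text
scene [-0.5157726   0.42357758  0.77852363] [ 0.6065505  -1.01859337 -1.85081976] [[598.64182418   0.         326.30116767]
 [  0.         598.64182418 251.50224533]
 [  0.           0.           1.        ]]
[[-0.0841909  -1.04780928 -0.71135706]
 [ 0.39960632  0.05566474  0.10824888]
 [ 0.99447508  0.51217198  0.55101495]]
top [ 0.34731572 -0.08643228  0.97033575] [ 0.09289014 -0.13060432 -1.54976627] [[450.72907613   0.         320.61193025]
 [  0.         450.72907613 233.98087298]
 [  0.           0.           1.        ]]
[[ 2.81284231e-02 -7.33730025e-01 -7.16678337e-01]
 [ 4.81869537e-01 -9.67368448e-02  4.12317007e-04]
 [ 9.88073182e-01  8.31731481e-01  8.32247337e-01]]
```

View pics/scene0.png

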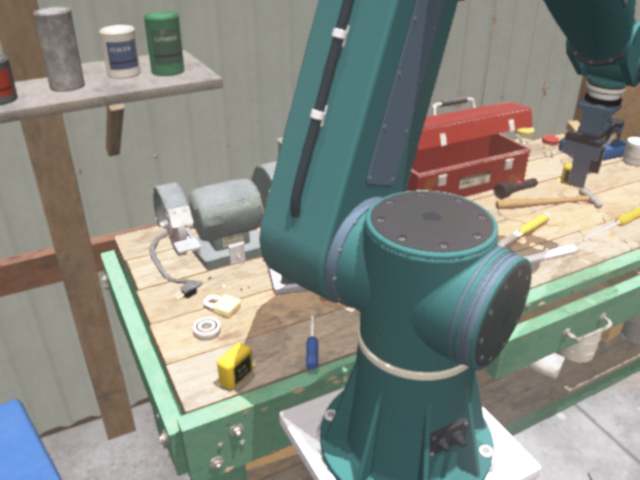

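View pics/top0.png

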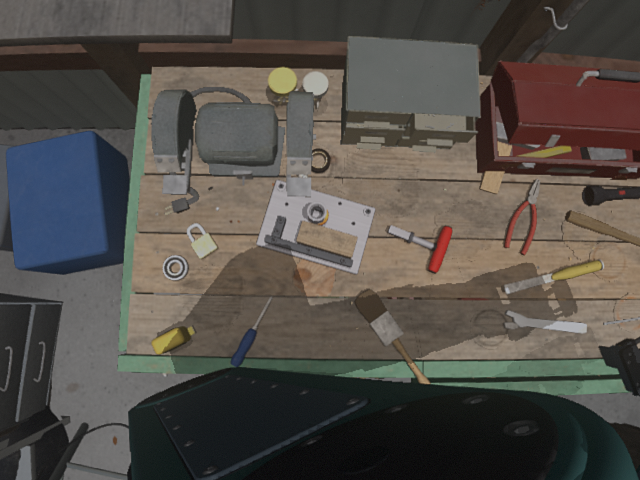

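Run:
```python
from h import *
f=cv2.imread("pics/top0.png"); 
cv2.imwrite("pics/crop0.png",cv2.resize(f[165:285,250:410],None,fx=5,fy=5,interpolation=cv2.INTER_CUBIC))
W=np.load("top0.npy"); 
np.set_printoptions(precision=4,suppress=True)
# bench z
b=W[240:260,370:385].reshape(-1,3);print("bench",np.nanmedian(b,0))
h=W[...,2]
def reg(n,m):
    v,u=np.nonzero(m); P=W[m]; print(n,len(v),"uv",u.min(),u.max(),v.min(),v.max(),"mean",P.mean(0)); 
    r=cv2.minAreaRect((P[:,:2]*1000).astype(np.float32)); print(r, "z",np.percentile(P[:,2],[5,50,95])); return P
roi=np.zeros(h.shape,bool); roi[175:280,250:380]=1
hub=roi&(h>.075)&(h<.11); reg("hub",hub&(np.arange(480)[:,None]>195))
reg("block",roi&(h>.048)&(h<.062))
reg("rail",roi&(h>.033)&(h<.046))
reg("plate",roi&(h>.010)&(h<.022))
roi2=np.zeros(h.shape,bool); roi2[215:285,380:465]=1
reg("key",roi2&(h>.006)&(h<.04))
hsv=cv2.cvtColor(f,cv2.COLOR_BGR2HSV)
red=roi2&((hsv[...,0]<8)|(hsv[...,0]>172))&(hsv[...,1]>150)
P=reg("handle",red)
```

```text
bench [ 0.4554 -0.2321 -0.0015]
hub 214 uv 291 326 196 220 mean [ 0.5232 -0.0968  0.0898]
((532.9467163085938, -85.59866333007812), (71.30330657958984, 37.343467712402344), 45.16187286376953) z [0.0793 0.0904 0.0938]
block 1320 uv 279 357 208 262 mean [ 0.4718 -0.1189  0.0556]
((487.5465393066406, -102.78816223144531), (167.99269104003906, 76.81388854980469), 66.21073150634766) z [0.0524 0.0557 0.0584]
rail 1015 uv 250 352 175 266 mean [ 0.4631 -0.0749  0.0401]
((497.90985107421875, -58.14637756347656), (272.6673583984375, 114.05732727050781), 66.55127716064453) z [0.0365 0.0399 0.0447]
plate 4126 uv 250 375 175 273 mean [ 0.5126 -0.0981  0.0157]
((522.4531860351562, -75.49394226074219), (280.2546691894531, 175.25941467285156), 74.69541931152344) z [0.0127 0.0156 0.0187]
key 960 uv 387 451 226 273 mean [ 0.4665 -0.3384  0.0211]
((476.0665283203125, -316.4522399902344), (132.38577270507812, 105.7076644897461), 68.88707733154297) z [0.0141 0.0215 0.0267]
handle 501 uv 429 451 226 272 mean [nan nan nan]
((457.2439270019531, -366.9755554199219), (22.5102481842041, 104.53857421875), 62.65461730957031) z [nan nan nan]
```

View pics/crop0.png

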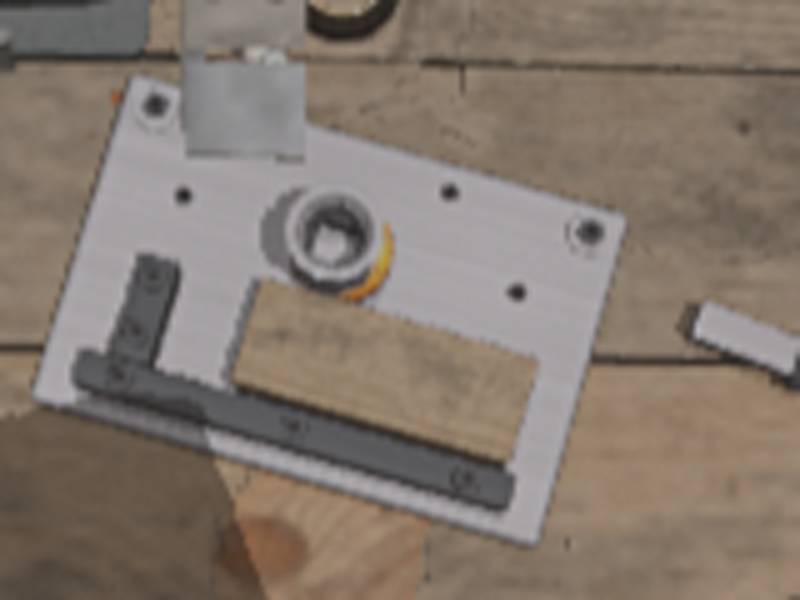

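```bash
cat >> h.py <<'E'
def pix2w(c,uv,z):
    p=cv2.undistortPoints(np.array(uv,float).reshape(-1,1,2),np.array(c["K"]),np.array(c["distortion"])).reshape(-1,2)
    M=np.array(c["rotation"]); M=R.from_rotvec(M).as_matrix() if M.shape==(3,) else M
    d=np.c_[p[:,0],-p[:,1],-np.ones(len(p))]@M.T; o=np.array(c["origin"])
    return o+d*((z-o[2])/d[:,2])[:,None]
E
python3 - <<'E'
from h import *
np.set_printoptions(precision=4,suppress=True)
c=camera("top"); f=c["frame"]
cr=lambda x,y:((x+.5)/5-.5+250,(y+.5)/5-.5+165)
C=pix2w(c,[cr(132,75),cr(626,214),cr(536,546),cr(35,400)],.016)
print("corners",C,"centre",C.mean(0)); print("sides",[np.linalg.norm(C[i]-C[i-1]) for i in range(4)])
H=pix2w(c,[cr(334,240)],.092); print("hub",H)
B=pix2w(c,[cr(262,278),cr(537,357),cr(505,463),cr(233,385)],.056); print("block",B,B.mean(0))
S=pix2w(c,[cr(180,263),cr(157,370),cr(110,360),cr(515,470)],.040); print("stop/rail",S)
W=cloud(c); h=W[...,2]
# grinder profile: points x in .53-.7, z>0.1
for y0 in np.arange(-.2,.22,.02):
    m=(abs(W[...,1]-y0)<.01)&(W[...,0]>.5)&(W[...,0]<.8)&(h>.1)&(h<.25)
    if m.sum(): print("gr y%.2f"%y0,W[m][:,0].min(),np.percentile(h[m],98), "front pts z:",h[m][W[m][:,0]<W[m][:,0].min()+.01].max())
# key
hsv=cv2.cvtColor(f,cv2.COLOR_BGR2HSV); roi=np.zeros(h.shape,bool); roi[215:285,380:465]=1
red=roi&((hsv[...,0]<8)|(hsv[...,0]>172))&(hsv[...,1]>150)
v,u=np.nonzero(red); P=pix2w(c,np.c_[u,v],.018)[:,:2]
print("handle rect",cv2.minAreaRect((P*1000).astype(np.float32)))
k=roi&(h>.009)&(h<.04)&~cv2.dilate(red.astype(np.uint8),np.ones((3,3))).astype(bool)
n,l,st,ce=cv2.connectedComponentsWithStats(k.astype(np.uint8)); i=1+st[1:,4].argmax(); v,u=np.nonzero(l==i)
P=pix2w(c,np.c_[u,v],.018)[:,:2]; vx,vy,x0,y0=cv2.fitLine(P.astype(np.float32),cv2.DIST_HUBER,0,.001,.001).ravel()
t=(P-[x0,y0])@[vx,vy]; print("shank dir",vx,vy,"ang",np.degrees(np.arctan2(vy,vx)),"ends",[x0,y0]+t.min()*np.array([vx,vy]),[x0,y0]+t.max()*np.array([vx,vy]))
a=cv2.resize(f[195:227,296:340],None,fx=11,fy=11,interpolation=cv2.INTER_CUBIC)
b=cv2.resize(f[215:285,380:465],None,fx=5,fy=5,interpolation=cv2.INTER_CUBIC)[:352,:300]
cv2.imwrite("pics/crop1.png",np.hstack([a,b]))
E
```

```text
corners [[ 0.6023 -0.0093  0.016 ]
 [ 0.5452 -0.2249  0.016 ]
 [ 0.4009 -0.1864  0.016 ]
 [ 0.4591  0.0276  0.016 ]] centre [ 0.5018 -0.0982  0.016 ]
sides [np.float64(0.14785793347632095), np.float64(0.2230690785872323), np.float64(0.14933588666010436), np.float64(0.22181155202719044)]
hub [[ 0.5163 -0.0975  0.092 ]]
block [[ 0.5067 -0.0686  0.056 ]
 [ 0.4762 -0.1822  0.056 ]
 [ 0.4322 -0.1694  0.056 ]
 [ 0.4621 -0.0578  0.056 ]] [ 0.4693 -0.1195  0.056 ]
stop/rail [[ 0.5152 -0.0339  0.04  ]
 [ 0.4698 -0.0255  0.04  ]
 [ 0.4736 -0.0059  0.04  ]
 [ 0.4309 -0.175   0.04  ]]
gr y-0.20 0.68020684527123 0.1921833018370918 front pts z: 0.19174821145672016
gr y-0.18 0.6813546220555096 0.19248379730304568 front pts z: 0.19218269504597785
gr y-0.16 0.6838896706775632 0.19246932121895696 front pts z: 0.19164220954992195
gr y-0.14 0.6920470285141456 0.191316124777837 front pts z: 0.19333372802108106
gr y-0.10 0.6592482822390626 0.11982964116594627 front pts z: 0.11985332788049363
gr y-0.08 0.5433833485001971 0.20251555682079664 front pts z: 0.1158121510586897
gr y-0.06 0.5439762081407165 0.202
[... 995 characters left out ...]
 0.11662146076499091
gr y0.20 0.5453143655013292 0.20261574227167475 front pts z: 0.11593193518570855
handle rect ((457.6798400878906, -366.58978271484375), (24.438175201416016, 103.39110565185547), 68.97120666503906)
shank dir 0.35497323 0.93487644 ang 69.20819 ends [ 0.462  -0.3548] [ 0.5003 -0.2537]Traceback (most recent call last):
  File "<stdin>", line 26, in <module>
    return _nx.concatenate(arrs, 1, dtype=dtype, casting=casting)
           ~~~~~~~~~~~~~~~^^^^^^^^^^^^^^^^^^^^^^^^^^^^^^^^^^^^^^^
ValueError: all the input array dimensions except for the concatenation axis must match exactly, but along dimension 0, the array at index 0 has size 352 and the array at index 1 has size 350
```

Run:
```python
from h import *
np.set_printoptions(precision=4,suppress=True)
f=cv2.imread("pics/top0.png"); W=np.load("top0.npy"); h=W[...,2]
for x0 in np.arange(.54,.66,.01):
    m=(abs(W[...,0]-x0)<.005)&(W[...,1]<-.02)&(W[...,1]>-.13)&(h>.08)&(h<.25)
    if m.sum(): print("x%.2f"%x0,np.percentile(h[m],[50,98]),W[m][:,1].min(),W[m][:,1].max())
a=cv2.resize(f[195:227,296:340],None,fx=11,fy=11,interpolation=cv2.INTER_CUBIC)
b=cv2.resize(f[215:279,380:460],None,fx=5.5,fy=5.5,interpolation=cv2.INTER_CUBIC)[:352,:315]
cv2.imwrite("pics/crop1.png",np.hstack([a,b]))
```

```text
x0.54 [0.0941 0.1161] -0.1083098503199129 -0.039582239923123715
x0.55 [0.1129 0.1158] -0.08418494384205762 -0.037060948176136116
x0.56 [0.1128 0.1156] -0.08399613259918702 -0.03678774217821469
x0.57 [0.1129 0.1162] -0.08379257241318354 -0.03657399360635614
x0.58 [0.1566 0.1682] -0.0835892957737267 -0.03629527145449756
x0.59 [0.1724 0.1816] -0.08501657542016658 -0.03590054874076147
x0.60 [0.1805 0.1843] -0.08669115273069553 -0.035630796793933
x0.61 [0.1832 0.188 ] -0.08657775589396005 -0.03554621063284264
x0.62 [0.1895 0.1941] -0.08612978027325967 -0.03903364652968498
x0.63 [0.1947 0.198 ] -0.08605605841303979 -0.039055605218905325
x0.64 [0.1974 0.2009] -0.08580051732480767 -0.03887935068209092
x0.65 [0.1993 0.2029] -0.08722410617434047 -0.03873724820661835
```

View pics/crop1.png

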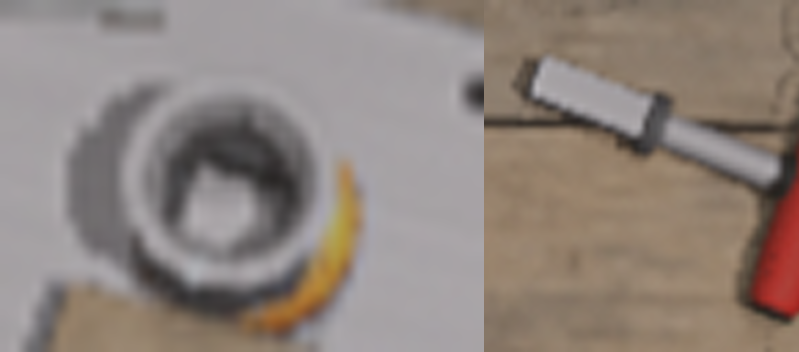

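```bash
cat >> h.py <<'E'
np.set_printoptions(precision=4,suppress=True)
FC=np.array([.5018,-.0982]); FY=np.radians(165); fx=np.array([np.cos(FY),np.sin(FY)]); fy=np.array([-fx[1],fx[0]])
def down(a): # tool down, tool x heading a deg
    a=np.radians(a); return R.from_matrix(np.array([[np.cos(a),np.sin(a),0],[np.sin(a),-np.cos(a),0],[0,0,-1]]).T)
def log():
    s=state(); open("log.txt","a").write(" ".join(map(str,[*s["joints"],*s["eef_pos"],*s["orientation"]]))+"\n"); return s
def rows(p0,R0,p1,R1,n,op):
    w=(R0.inv()*R1).as_rotvec()
    for k in range(n):
        Rk=R0*R.from_rotvec(w*k/n); d=Rk.inv().apply((np.array(p1)-p0)/n)/.06
        print("["+",".join(f"{x:.2f}" for x in [op,*d,*(np.degrees(w)/n/8)])+"],")
def go(p1,R1,n,op):
    s=log(); print("t",s["time"],"p",s["eef_pos"]); rows(s["eef_pos"],R.from_rotvec(s["orientation"]),p1,R1,n,op); print()
E
python3 - <<'E'
from h import *
P=FC+.026*fx+.118*fy; print(P)
go([*P,.15],down(-15),10,0)
E
```

```text
[ 0.4461 -0.2054]
t 0.2 p [ 0.273  -0.6443  0.2136]
[0.00,0.55,-0.56,0.11,-0.00,0.00,0.47],
[0.00,0.51,-0.60,0.11,-0.00,0.00,0.47],
[0.00,0.47,-0.63,0.11,-0.00,0.00,0.47],
[0.00,0.43,-0.66,0.11,-0.00,0.00,0.47],
[0.00,0.38,-0.69,0.11,-0.00,0.00,0.47],
[0.00,0.34,-0.71,0.11,-0.00,0.00,0.47],
[0.00,0.29,-0.73,0.11,-0.00,0.00,0.47],
[0.00,0.24,-0.75,0.11,-0.00,0.00,0.47],
[0.00,0.19,-0.76,0.11,-0.00,0.00,0.47],
[0.00,0.14,-0.77,0.11,-0.00,0.00,0.47],
```

Call:
servo_tool([
  [0, 0.55, -0.56, 0.11, 0, 0, 0.47],
  [0, 0.51, -0.6, 0.11, 0, 0, 0.47],
  [0, 0.47, -0.63, 0.11, 0, 0, 0.47],
  [0, 0.43, -0.66, 0.11, 0, 0, 0.47],
  [0, 0.38, -0.69, 0.11, 0, 0, 0.47],
])

```text
time: 0.82
eef_pos: [0.359, -0.4231, 0.1807]
orientation: [3.14, 0.11, 0.0]
wrist_force: [-0.3, -0.0, 0.2]
opening: 0.478
gripper_force: 0.0
```

Call:
servo_tool([
  [0, 0.34, -0.71, 0.11, 0, 0, 0.47],
  [0, 0.29, -0.73, 0.11, 0, 0, 0.47],
  [0, 0.24, -0.75, 0.11, 0, 0, 0.47],
  [0, 0.19, -0.76, 0.11, 0, 0, 0.47],
  [0, 0.14, -0.77, 0.11, 0, 0, 0.47],
])

```text
time: 1.45
eef_pos: [0.4443, -0.2035, 0.1478]
orientation: [3.115, -0.404, 0.0]
wrist_force: [-0.8, -0.5, 0.4]
opening: 0.006
gripper_force: 0.0
```

Run:
```python
from h import *
P=FC+.026*fx+.118*fy
go([*P,.03],down(-15),4,0)
```

```text
t 1.45 p [ 0.4443 -0.2035  0.1478]
[0.00,0.01,0.01,0.49,0.00,-0.00,0.01],
[0.00,0.01,0.01,0.49,0.00,-0.00,0.01],
[0.00,0.01,0.01,0.49,0.00,-0.00,0.01],
[0.00,0.01,0.01,0.49,0.00,-0.00,0.01],
```

Call:
servo_tool([
  [0, 0.01, 0.01, 0.5, 0, 0, 0],
  [0, 0.01, 0.01, 0.5, 0, 0, 0],
  [0, 0.01, 0.01, 0.5, 0, 0, 0],
  [0, 0.01, 0.01, 0.45, 0, 0, 0],
  [0, 0, -0.1, 0, 0, 0, 0],
])

```text
time: 2.08
eef_pos: [0.4461, -0.2015, 0.0296]
orientation: [-3.115, 0.401, 0.005]
wrist_force: [1.3, -0.0, 1.1]
opening: 0.004
gripper_force: 0.0
```

Call:
servo_tool([
  [0, 0, -0.15, 0, 0, 0, 0],
  [0, 0, -0.15, 0, 0, 0, 0],
  [0, 0, -0.12, 0, 0, 0, 0],
  [0, 0, -0.1, 0, 0, 0, 0],
  [0, 0, 0, 0, 0, 0, 0],
])

```text
time: 2.7
eef_pos: [0.4552, -0.1715, 0.0311]
orientation: [3.116, -0.399, 0.0]
wrist_force: [-0.5, -0.7, -0.4]
opening: 0.004
gripper_force: 0.0
```

Run:
```python
from h import *
s=log(); d=s["eef_pos"][:2]-FC; print(s["eef_pos"],"fix",d@fx,d@fy,s["wrist_force"])
c=camera("top"); cv2.imwrite("pics/push1.png",cv2.resize(c["frame"][165:285,250:410],None,fx=5,fy=5,interpolation=cv2.INTER_CUBIC))
```

```text
[ 0.4552 -0.1715  0.0311] fix 0.02604892849092622 0.08290386490433627 [-0.4841 -0.7128 -0.4163]
```

View pics/push1.png

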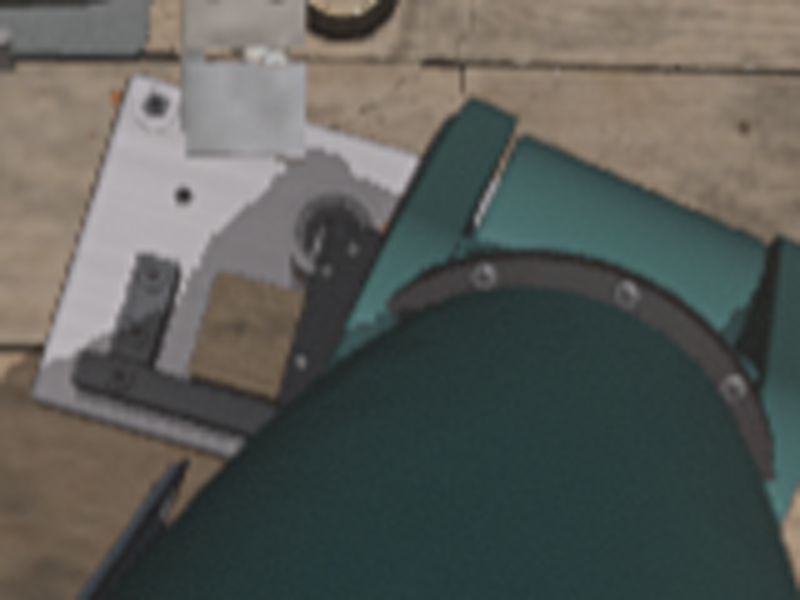

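Call:
servo_tool([
  [0, 0, -0.1, 0, 0, 0, 0],
  [0, 0, -0.07, 0, 0, 0, 0],
  [0, 0, -0.05, 0, 0, 0, 0],
  [0, 0, -0.02, 0, 0, 0, 0],
])

```text
time: 3.25
eef_pos: [0.4588, -0.1578, 0.0309]
orientation: [3.116, -0.4, -0.0]
wrist_force: [-0.6, -1.1, 0.4]
opening: 0.006
gripper_force: 0.6
```

Call:
servo_tool([
  [0, 0, -0.03, 0, 0, 0, 0],
  [0, 0, 0, 0, 0, 0, 0],
])

```text
time: 3.5
eef_pos: [0.4591, -0.1561, 0.0309]
orientation: [-3.116, 0.4, 0.0]
wrist_force: [0.1, -0.0, 0.3]
opening: 0.009
gripper_force: 0.0
```

Call:
servo_tool([
  [0, 0, -0.03, 0, 0, 0, 0],
  [0, 0, 0, 0, 0, 0, 0],
])

```text
time: 3.75
eef_pos: [0.4595, -0.1547, 0.0309]
orientation: [3.116, -0.4, -0.0]
wrist_force: [-2.5, -4.9, 1.0]
opening: 0.003
gripper_force: 3.2
```

Call:
servo_tool([
  [0, 0, -0.03, 0, 0, 0, 0],
  [0, 0, 0, 0, 0, 0, 0],
])

```text
time: 4.0
eef_pos: [0.4598, -0.1544, 0.0312]
orientation: [3.114, -0.398, -0.0]
wrist_force: [-12.0, -29.6, 5.5]
opening: 0.005
gripper_force: 15.6
```

Call:
servo_tool([
  [0, 0, -0.03, 0, 0, 0, 0],
  [0, 0, 0, 0, 0, 0, 0],
])

```text
time: 4.25
eef_pos: [0.46, -0.1542, 0.0315]
orientation: [3.112, -0.396, -0.0]
wrist_force: [-21.0, -52.5, 10.9]
opening: 0.004
gripper_force: 28.7
```

Call:
servo_tool([
  [0, 0, 0.1, 0, 0, 0, 0],
  [0, 0, 0.15, 0, 0, 0, 0],
  [0, 0, 0.1, -0.5, 0, 0, 0],
  [0.5, 0, 0.2, -0.9, 0, 0, 0],
  [0.5, 0, 0.3, -0.9, 0, 0, 0],
])

```text
time: 4.88
eef_pos: [0.4472, -0.2004, 0.1703]
orientation: [-3.116, 0.399, 0.001]
wrist_force: [0.7, 0.2, 0.7]
opening: 0.192
gripper_force: 0.0
```

Run:
```python
from h import *
go([.468,-.345,.15],down(159.2-180),5,.5)
go([.6,-.345,.3],down(159.2-180),5,.5)
```

```text
t 4.875 p [ 0.4472 -0.2004  0.1703]
[0.50,0.19,0.45,0.07,-0.00,0.00,0.16],
[0.50,0.20,0.44,0.07,-0.00,0.00,0.16],
[0.50,0.21,0.44,0.07,-0.00,0.00,0.16],
[0.50,0.22,0.44,0.07,-0.00,0.00,0.16],
[0.50,0.23,0.43,0.07,-0.00,0.00,0.16],

t 4.875 p [ 0.4472 -0.2004  0.1703]
[0.50,0.61,0.34,-0.43,-0.00,0.00,0.16],
[0.50,0.62,0.32,-0.43,-0.00,0.00,0.16],
[0.50,0.63,0.31,-0.43,-0.00,0.00,0.16],
[0.50,0.63,0.30,-0.43,-0.00,0.00,0.16],
[0.50,0.64,0.28,-0.43,-0.00,0.00,0.16],
```

Call:
servo_tool([
  [0.5, 0.61, 0.34, -0.43, 0, 0, 0.16],
  [0.5, 0.62, 0.32, -0.43, 0, 0, 0.16],
  [0.5, 0.63, 0.31, -0.43, 0, 0, 0.16],
  [0.5, 0.63, 0.3, -0.43, 0, 0, 0.16],
  [0.5, 0.64, 0.28, -0.43, 0, 0, 0.16],
])

```text
time: 5.5
eef_pos: [0.6003, -0.3457, 0.2986]
orientation: [-3.088, 0.574, 0.0]
wrist_force: [0.7, -0.3, 0.3]
opening: 0.499
gripper_force: 0.0
```

```bash
python3 -c "
from h import *
log()
c=camera('top'); cv2.imwrite('pics/after.png',c['frame']); cv2.imwrite('pics/after_c.png',cv2.resize(c['frame'][165:265,250:383],None,fx=6,fy=6,interpolation=cv2.INTER_CUBIC))"
```

Call:
servo_tool([
  [0.5, 0, 0, 0, 0, 0.9, 0],
  [0.5, 0, 0, 0, 0, 0.9, 0],
  [0.5, 0, 0, 0, 0, 0.9, 0],
  [0.5, 0, 0, 0, 0, 0, 0],
])

```text
time: 6.05
eef_pos: [0.5982, -0.3442, 0.2973]
orientation: [2.971, -0.552, 0.564]
wrist_force: [-0.3, -0.2, 0.2]
opening: 0.498
gripper_force: 0.0
```

```bash
python3 -c "
from h import *
log()"
```

Call:
servo_tool([
  [0.5, 0, 0, 0, 0.9, 0, 0],
  [0.5, 0, 0, 0, 0.9, 0, 0],
  [0.5, 0, 0, 0, 0.9, 0, 0],
  [0.5, 0, 0, 0, 0, 0, 0],
])

```text
time: 6.55
eef_pos: [0.5995, -0.3461, 0.2973]
orientation: [-2.747, 0.409, -0.614]
wrist_force: [-0.3, -0.0, -0.2]
opening: 0.501
gripper_force: 0.0
```

```bash
python3 -c "
from h import *
log()"; cat log.txt
```

```text
-1.2032641089787128 0.37917745932040176 1.734563391906794 2.6494132331462507e-05 1.028490503122733 -0.03332094275675267 0.27304442735922707 -0.6442940209486127 0.2135575466647058 -3.078086816171231 -0.6253042873803699 0.0001317037068188931
-0.4772812712068227 0.14475661111201724 2.187291513171603 3.322458327708471e-05 0.8093043243037163 1.3512826524513528 0.44431891278383134 -0.2035453056805706 0.14781744871603397 3.1154726472623167 -0.4038084256206815 0.000367535090876976
-0.4083297746416287 0.3671923761475858 2.2098944951992223 5.535233566693849e-05 0.5643994736109732 1.4172955931828868 0.45518156807360854 -0.17153702541231292 0.031065371187613253 3.1161157502121504 -0.3992750672410033 0.00017333848846266586
-0.46903458369897943 0.10956799028167263 2.174770432903364 0.0002563601146409234 0.8581452398582008 1.3563593171487565 0.44716593155017215 -0.20042284639041333 0.17027267088038148 -3.115661214462458 0.39904181740361194 0.0012164071127415358
-0.46903458369897943 0.10956799028167263 2.174770432903364 0.0002563601146409234 0.8581452398582008 1.3563593171487565 0.44716593155017215 -0.20042284639041333 0.17027267088038148 -3.115661214462458 0.39904181740361194 0.0012164071127415358
-0.556204453663837 0.28601394406123953 1.6957323386936671 0.0002131857745163181 1.1602525425431132 1.3822100174449343 0.6003351427213048 -0.34571577645701296 0.29856306773536595 -3.0883225720857124 0.5742782534068243 0.00048252426225590256
-0.5872522774291837 0.13920161557672187 1.9129099247600148 0.12119519268426569 0.7260309308121607 1.2751976339383957 0.5981813870159292 -0.3442367474710738 0.2972578240408868 2.970616445305624 -0.5521652305969296 0.5643393216665983
-0.740500526465052 0.2147142240481922 1.857293217088137 0.6085020480429231 0.9577528385318337 0.7965195969290054 0.5995009630625957 -0.34614418274753644 0.29729799675164037 -2.7468879316702797 0.4092297463661092 -0.6138404590387405
```

View pics/after_c.png

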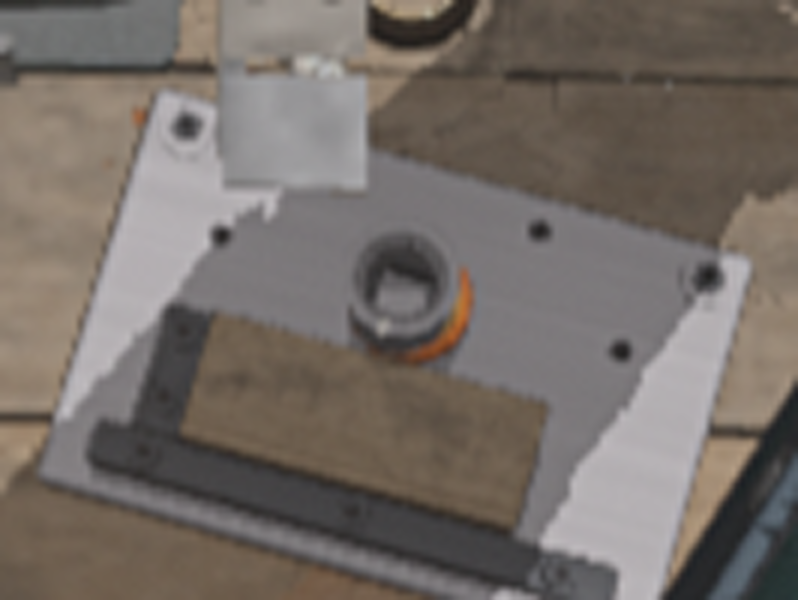

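```bash
cat >> h.py <<'E'
from scipy.optimize import least_squares
SG=(1,1)
def fk(q,p,sg=SG):
    d1,a1,L2,e,L3,T,off=p
    Z=lambda a:R.from_euler('z',a); Y=lambda a:R.from_euler('y',a)
    r=Z(q[0]); pos=r.apply([a1,0,d1]); r=r*Y(q[1]); pos=pos+r.apply([0,0,L2]); r=r*Y(q[2]); pos=pos+r.apply([e,0,L3])
    r=r*Z(sg[0]*q[3])*Y(q[4]); pos=pos+r.apply([0,0,T]); return pos,r*Z(sg[1]*q[5]+off)
QL=np.array([-2.77,-.74,0,-1.06,.31,-3.08]);QH=np.array([2.77,2.19,2.66,4.2,2.87,3.08])
def ik(p,Rt,par,sg,q0):
    def f(q):
        a,b=fk(q,par,sg); return np.r_[(a-p)*5,(b.inv()*Rt).as_rotvec()]
    s=least_squares(f,np.clip(q0,QL+.01,QH-.01),bounds=(QL,QH)); return s.x,np.linalg.norm(s.fun)
E
python3 - <<'E'
from h import *
D=np.loadtxt("log.txt")
best=None
for sg in [(1,1),(-1,1),(1,-1),(-1,-1)]:
  for off in (0,1.57,3.14,-1.57):
    def f(p):
        o=[]
        for d in D:
            a,b=fk(d[:6],p,sg); o+=[*((a-d[6:9])*10),*(b.inv()*R.from_rotvec(d[9:])).as_rotvec()]
        return np.array(o)
    s=least_squares(f,[.3,.1,.5,.0,.5,.25,off])
    if best is None or s.cost<best[0]: best=(s.cost,sg,s.x)
print(best); np.save("par.npy",np.r_[best[1],best[2]])
E
```

```text
(np.float64(0.19268436960160956), (1, 1), array([ 0.335 , -0.0001,  0.5603,  0.035 ,  0.5934,  0.3071,  1.5708]))
```

Run:
```python
from h import *
D=np.loadtxt("log.txt"); P=np.load("par.npy"); sg=P[:2];p=P[2:]
for d in D:
    a,b=fk(d[:6],p,sg); print((a-d[6:9])*1000,np.degrees((b.inv()*R.from_rotvec(d[9:])).as_rotvec()))
```

```text
[-22.5697  -6.2248  -1.6879] [-0.  0. -0.]
[-12.4028 -19.8162  -0.1485] [-0.  0. -0.]
[ -6.421  -22.6079  -0.2679] [ 0.  0. -0.]
[-13.0705 -19.4891  -0.2704] [-0.  0. -0.]
[-13.0705 -19.4891  -0.2704] [-0.  0. -0.]
[-16.1267 -17.4011  -2.2386] [0. 0. 0.]
[ -4.0685 -21.5885   1.1914] [0. 0. 0.]
[-1.5994 -5.8453  3.6922] [ 0.  0. -0.]
```

```bash
python3 - <<'E'
s=open("h.py").read()
s=s.replace("d1,a1,L2,e,L3,T,off=p","d1,a1,L2,e,L3,T,off,by,wy,tx=p").replace("[a1,0,d1]","[a1,by,d1]").replace("pos=pos+r.apply([0,0,T])","pos=pos+r.apply([tx,wy,T])")
open("h.py","w").write(s)
E
python3 - <<'E'
from h import *
D=np.loadtxt("log.txt"); sg=(1,1)
def f(p):
    o=[]
    for d in D:
        a,b=fk(d[:6],p,sg); o+=[*((a-d[6:9])*1000)]
    return np.r_[o,(p-p0)*.02]
p0=np.array([.335,0,.56,.035,.59,.307,np.pi/2,0,0.02,0])
s=least_squares(f,p0); print(s.cost,s.x,s.fun[:24].round(2)); np.save("par.npy",np.r_[sg,s.x]); p=s.x
qn=D[-1,:6]
# candidate: final standing pose. heading phi, down alpha
hub=np.array([.518,-.0975])
for al in (0,15,30):
  for phi in (30,57,75,90,237,270):
    ph,a=np.radians(phi),np.radians(al)
    z=np.array([np.cos(a)*np.cos(ph),np.cos(a)*np.sin(ph),-np.sin(a)])
    for sy in (1,-1):
      y=sy*np.array([-np.sin(ph),np.cos(ph),0]); Rt=R.from_matrix(np.c_[np.cross(y,z),y,z])
      grasp=np.array([*hub,.064+.082]); tcp=grasp+z*.008
      bst=min((ik(tcp,Rt,p,sg,np.array(q)) for q in ([-.5,.2,1.9,.6,1,1],[-.5,.2,1.9,1.57,1.5,1],[-.5,.2,1.9,2.8,1,-1],[-.5,.2,1.9,-.8,1.4,1],[-.8,.2,1.9,1.57,1.5,-2])),key=lambda t:t[1])
      print(al,phi,sy,"err %.3f"%bst[1],bst[0] if bst[1]<.01 else "")
E
```

```text
6.018909271586766e-07 [ 0.3181 -0.      0.5508  0.0414  0.6039  0.2688  1.5708  0.0233  0.
 -0.    ] [-0.  0. -0. -0. -0. -0.  0. -0.  0. -0. -0. -0. -0. -0. -0. -0.  0. -0.
  0. -0.  0.  0. -0.  0.]
0 30 1 err 0.000 [-0.7253  0.6676  2.3579  1.8907  1.5342  1.6809]
0 30 -1 err 0.000 [-0.7253  0.6676  2.3579  1.8907  1.5342 -1.4607]
0 57 1 err 0.000 [-0.7467  0.7078  2.1445  1.407   1.6193  1.8561]
0 57 -1 err 0.000 [-0.7467  0.7078  2.1445  1.407   1.6193 -1.2854]
0 75 1 err 0.000 [-0.7005  0.7535  1.9955  1.1617  1.734   1.9294]
0 75 -1 err 0.000 [-0.7005  0.7535  1.9955  1.1617  1.734  -1.2122]
0 90 1 err 0.000 [-0.6421  0.7959  1.877   0.9825  1.8447  1.956 ]
0 90 -1 err 0.000 [-0.6421  0.7959  1.877   0.9825  1.8447 -1.1856]
0 237 1 err 0.000 [ 0.1469  0.8286  1.7919 -0.9177  1.9063  1.1643]
0 237 -1 err 1.164 
0 270 1 err 0.304 
0 270 -1 err 0.669 
15 30 1 err 0.000 [-0.7027  0.479   2.3956  1.8354  1.2284  1.8376]
15 30 -1 err 0.000 [-0.7027  0.479   2.3956  1.8354  1.2284 -1.304 ]
15 57 1 err 0.000 [-0.7288  0.5577  2.1819  1.3279  1.3892  1.9749]
15 57 -1 err 0.000 [-0.7288 
[... 472 characters left out ...]
  0.3125  2.3976  1.7     0.9297  2.0703]
30 30 -1 err 0.000 [-0.6387  0.3125  2.3976  1.7     0.9297 -1.0713]
30 57 1 err 0.000 [-0.6759  0.4189  2.2037  1.2121  1.1688  2.1369]
30 57 -1 err 0.000 [-0.6759  0.4189  2.2037  1.2121  1.1688 -1.0047]
30 75 1 err 0.000 [-0.6436  0.4913  2.0687  0.9755  1.3279  2.1237]
30 75 -1 err 0.000 [-0.6436  0.4913  2.0687  0.9755  1.3279 -1.0179]
30 90 1 err 0.000 [-0.5962  0.5481  1.9618  0.806   1.4541  2.0851]
30 90 -1 err 0.000 [-0.5962  0.5481  1.9618  0.806   1.4541 -1.0565]
30 237 1 err 0.000 [ 0.1064  0.5885  1.8855 -0.7384  1.5163  1.0688]
30 237 -1 err 0.000 [ 0.1064  0.5885  1.8855 -0.7384  1.5163 -2.0728]
30 270 1 err 0.057 
30 270 -1 err 0.668
```

```bash
cat >> h.py <<'E'
PAR=np.load("par.npy"); PP=PAR[2:]
def pose(h_,al,sy): # heading vec of tool z horizontally (deg), down angle (deg)
    ph,a=np.radians(h_),np.radians(al)
    z=np.array([np.cos(a)*np.cos(ph),np.cos(a)*np.sin(ph),-np.sin(a)]); y=sy*np.array([-np.sin(ph),np.cos(ph),0])
    return R.from_matrix(np.c_[np.cross(y,z),y,z])
def jpath(q0,p,Rt,n,op,guess=None):
    q1,e=ik(np.array(p),Rt,PP,(1,1),q0 if guess is None else np.array(guess)); print("ik err %.4f"%e,q1,"maxstep",np.abs(q1-q0).max()/n)
    Q=[q0+(q1-q0)*k/n for k in range(n+1)]; zmin=9
    for k in range(n):
        a,A=fk(Q[k],PP); b,B=fk(Q[k+1],PP); zmin=min(zmin,b[2])
        print("["+",".join(f"{x:.2f}" for x in [op,*(A.inv().apply(b-a)/.06),*(np.degrees((A.inv()*B).as_rotvec())/8)])+"],")
    print("zmin",zmin); return q1
E
cat > key.py <<'E'
from h import *
xk=np.array([np.cos(np.radians(69.2)),np.sin(np.radians(69.2)),0]); hd=np.array([.4577,-.3666,.013])
G=hd+.040*xk
Rg=pose(69.2,75,1); tcpg=G+.007*Rg.as_matrix()[:,2]
E
python3 - <<'E'
from key import *
q=state()["joints"]
print(tcpg,Rg.as_matrix())
q1=jpath(q,tcpg-.10*Rg.as_matrix()[:,2],Rg,12,.5,[-.6,.2,1.9,0,1,-.2])
E
```

```text
[ 0.4725 -0.3275  0.0062] [[-0.343  -0.9348  0.0919]
 [-0.903   0.3551  0.242 ]
 [-0.2588 -0.     -0.9659]]
ik err 0.0000 [-0.7983  0.4002  1.9728  0.3033  0.9039  2.5017] maxstep 0.1420974784702476
[0.50,-0.24,0.17,0.18,-0.09,-0.21,1.02],
[0.50,-0.21,0.20,0.19,-0.12,-0.20,1.02],
[0.50,-0.18,0.22,0.19,-0.14,-0.18,1.02],
[0.50,-0.15,0.23,0.19,-0.16,-0.16,1.01],
[0.50,-0.12,0.25,0.19,-0.18,-0.14,1.01],
[0.50,-0.09,0.25,0.19,-0.19,-0.11,1.01],
[0.50,-0.06,0.26,0.20,-0.21,-0.09,1.00],
[0.50,-0.03,0.26,0.20,-0.21,-0.06,1.00],
[0.50,0.00,0.25,0.20,-0.22,-0.04,0.99],
[0.50,0.03,0.25,0.20,-0.22,-0.01,0.99],
[0.50,0.06,0.24,0.20,-0.22,0.02,0.99],
[0.50,0.09,0.22,0.20,-0.21,0.05,0.98],
zmin 0.10283110183585303
```

```bash
sed -i 's/pose(69.2,75,1)/pose(69.2,75,-1)/' key.py
python3 - <<'E'
from key import *
q=state()["joints"]
q1=jpath(q,tcpg-.10*Rg.as_matrix()[:,2],Rg,12,.5,[-.6,.2,1.9,0.3,1,-.6])
# carry preview
qg,_=ik(tcpg-.3*np.array([0,0,-1]),Rg,PP,(1,1),q1); print("lifted",qg)
for phi,al in ((57,15),(57,25)):
    print(phi,ik(np.array([.518,-.0975,.26])+.007*pose(phi,al,1).as_matrix()[:,2],pose(phi,al,1),PP,(1,1),np.array([-.7,.5,2.1,1.3,1.3,1.9])))
E
```

```text
ik err 0.0000 [-0.7983  0.4002  1.9728  0.3033  0.9039 -0.6399] maxstep 0.11970190921434844
[0.50,-0.24,0.17,0.18,-0.07,-0.22,-0.85],
[0.50,-0.26,0.14,0.19,-0.03,-0.23,-0.85],
[0.50,-0.27,0.10,0.19,-0.00,-0.23,-0.86],
[0.50,-0.27,0.06,0.19,0.03,-0.23,-0.86],
[0.50,-0.28,0.02,0.19,0.06,-0.22,-0.86],
[0.50,-0.27,-0.02,0.19,0.09,-0.21,-0.87],
[0.50,-0.26,-0.06,0.20,0.12,-0.19,-0.87],
[0.50,-0.24,-0.09,0.20,0.14,-0.17,-0.88],
[0.50,-0.22,-0.12,0.20,0.16,-0.15,-0.88],
[0.50,-0.20,-0.15,0.20,0.18,-0.13,-0.88],
[0.50,-0.17,-0.18,0.20,0.19,-0.10,-0.89],
[0.50,-0.14,-0.19,0.20,0.20,-0.07,-0.89],
zmin 0.10283110184507227
lifted [-0.7588  0.1249  1.8936  0.2556  1.2364 -0.4938]
57 (array([-0.7307,  0.3144,  2.2028,  1.293 ,  1.4476,  2.192 ]), np.float64(1.5563553871323306e-15))
57 (array([-0.6991,  0.2285,  2.2003,  1.1895,  1.3213,  2.3046]), np.float64(4.535139602091349e-14))
```

Call:
servo_tool([
  [0.5, -0.24, 0.17, 0.18, -0.07, -0.22, -0.85],
  [0.5, -0.26, 0.14, 0.19, -0.03, -0.23, -0.85],
  [0.5, -0.27, 0.1, 0.19, 0, -0.23, -0.86],
  [0.5, -0.27, 0.06, 0.19, 0.03, -0.23, -0.86],
  [0.5, -0.28, 0.02, 0.19, 0.06, -0.22, -0.86],
])

```text
time: 7.18
eef_pos: [0.5477, -0.3533, 0.2094]
orientation: [-2.885, -0.475, -0.504]
wrist_force: [0.5, 0.2, -0.2]
opening: 0.498
gripper_force: 0.0
```

Call:
servo_tool([
  [0.5, -0.27, -0.02, 0.19, 0.09, -0.21, -0.87],
  [0.5, -0.26, -0.06, 0.2, 0.12, -0.19, -0.87],
  [0.5, -0.24, -0.09, 0.2, 0.14, -0.17, -0.88],
  [0.5, -0.22, -0.12, 0.2, 0.16, -0.15, -0.88],
])

```text
time: 7.68
eef_pos: [0.5014, -0.3541, 0.146]
orientation: [-2.722, -1.2, -0.392]
wrist_force: [-0.0, -0.2, -0.4]
opening: 0.501
gripper_force: 0.0
```

Call:
servo_tool([
  [0.5, -0.2, -0.15, 0.2, 0.18, -0.13, -0.88],
  [0.5, -0.17, -0.18, 0.2, 0.19, -0.1, -0.89],
  [0.5, -0.14, -0.19, 0.2, 0.2, -0.07, -0.89],
  [0.5, 0, 0, 0, 0, 0, 0],
])

```text
time: 8.18
eef_pos: [0.4638, -0.3511, 0.1029]
orientation: [-2.449, -1.69, -0.32]
wrist_force: [0.3, 0.3, -0.3]
opening: 0.501
gripper_force: 0.0
```

Run:
```python
from key import *
go(tcpg,Rg,4,.5)
```

```text
t 8.175 p [ 0.4638 -0.3511  0.1029]
[0.50,-0.00,-0.00,0.42,-0.00,0.00,0.00],
[0.50,-0.00,-0.00,0.42,-0.00,0.00,0.00],
[0.50,-0.00,-0.00,0.42,-0.00,0.00,0.00],
[0.50,-0.00,-0.00,0.42,-0.00,0.00,0.00],
```

Call:
servo_tool([
  [0.5, 0, 0, 0.45, 0, 0, 0],
  [0.5, 0, 0, 0.45, 0, 0, 0],
  [0.5, 0, 0, 0.4, 0, 0, 0],
  [0.5, 0, 0, 0.3, 0, 0, 0],
  [0.5, 0, 0, 0.06, 0, 0, 0],
])

```text
time: 8.8
eef_pos: [0.4734, -0.327, 0.0067]
orientation: [-2.45, -1.689, -0.323]
wrist_force: [0.4, 0.2, 0.5]
opening: 0.5
gripper_force: 0.0
```

Call:
servo_tool([
  [0.3, 0, 0, 0, 0, 0, 0],
  [0.1, 0, 0, 0, 0, 0, 0],
  [0, 0, 0, 0, 0, 0, 0],
  [0, 0, 0, 0, 0, 0, 0],
  [0, 0, 0, 0, 0, 0, 0],
], grip_force=50)

```text
time: 9.43
eef_pos: [0.4733, -0.3276, 0.0076]
orientation: [-2.45, -1.691, -0.324]
wrist_force: [-2.2, 0.9, 6.1]
opening: 0.14
gripper_force: 50.0
```

Run:
```python
from key import *
p=tcpg+[0,0,.3]; go(p,Rg,6,0)
q,e=ik(p,Rg,PP,(1,1),state()["joints"]); print(e)
Rf=pose(57,15,1); hub=np.array([.518,-.0975,.27])
q1=jpath(q,hub+.007*Rf.as_matrix()[:,2],Rf,20,0,[-.73,.3,2.2,1.3,1.45,2.2])
```

```text
t 9.425 p [ 0.4733 -0.3276  0.0076]
[0.00,0.21,-0.00,-0.80,0.00,0.00,0.00],
[0.00,0.21,-0.00,-0.80,0.00,0.00,0.00],
[0.00,0.21,-0.00,-0.80,0.00,0.00,0.00],
[0.00,0.21,-0.00,-0.80,0.00,0.00,0.00],
[0.00,0.21,-0.00,-0.80,0.00,0.00,0.00],
[0.00,0.21,-0.00,-0.80,0.00,0.00,0.00],

5.991166215965386e-11
ik err 0.0000 [-0.7307  0.2944  2.2022  1.2906  1.4532  2.212 ] maxstep 0.1352912937626466
[0.00,0.23,-0.07,0.21,0.08,0.41,1.12],
[0.00,0.21,-0.10,0.21,0.14,0.39,1.13],
[0.00,0.18,-0.12,0.20,0.19,0.37,1.13],
[0.00,0.15,-0.14,0.20,0.23,0.34,1.14],
[0.00,0.12,-0.15,0.20,0.27,0.30,1.14],
[0.00,0.09,-0.16,0.19,0.30,0.26,1.15],
[0.00,0.06,-0.16,0.18,0.33,0.22,1.15],
[0.00,0.03,-0.16,0.18,0.35,0.18,1.15],
[0.00,0.01,-0.15,0.17,0.37,0.13,1.16],
[0.00,-0.02,-0.14,0.16,0.38,0.08,1.16],
[0.00,-0.04,-0.13,0.16,0.39,0.04,1.16],
[0.00,-0.05,-0.11,0.15,0.38,-0.01,1.17],
[0.00,-0.06,-0.10,0.14,0.38,-0.06,1.17],
[0.00,-0.07,-0.08,0.13,0.37,-0.10,1.17],
[0.00,-0.07,-0.06,0.12,0.35,-0.14,1.17],
[0.00,-0.07,-0.05,0.11,0.33,-0.18,1.17],
[0.00,-0.07,-0.03,0.10,0.30,-0.21,1.17],
[0.00,-0.07,-0.02,0.09,0.28,-0.25,1.17],
[0.00,-0.06,-0.01,0.08,0.25,-0.27,1.17],
[0.00,-0.06,-0.01,0.07,0.21,-0.30,1.17],
zmin 0.25782908005054483
```

Call:
servo_tool([
  [0, 0.1, 0, -0.4, 0, 0, 0],
  [0, 0.2, 0, -0.8, 0, 0, 0],
  [0, 0.21, 0, -0.8, 0, 0, 0],
  [0, 0.21, 0, -0.8, 0, 0, 0],
  [0, 0.21, 0, -0.8, 0, 0, 0],
])

```text
time: 10.05
eef_pos: [0.4718, -0.3289, 0.2318]
orientation: [-2.45, -1.69, -0.323]
wrist_force: [0.5, -0.8, -2.4]
opening: 0.141
gripper_force: 50.0
```

Call:
servo_tool([
  [0, 0.21, 0, -0.8, 0, 0, 0],
  [0, 0.1, 0, -0.4, 0, 0, 0],
  [0, 0, 0, 0, 0, 0, 0],
])

```text
time: 10.42
eef_pos: [0.4723, -0.3302, 0.3061]
orientation: [-2.452, -1.693, -0.325]
wrist_force: [-0.0, 0.1, -2.3]
opening: 0.142
gripper_force: 50.0
```

Run:
```python
from key import *
s=state(); print(s["eef_pos"],s["wrist_force"],s["opening"],s["gripper_force"])
Rf=pose(57,15,1); hub=np.array([.518,-.0975,.27])
q1=jpath(s["joints"],hub+.007*Rf.as_matrix()[:,2],Rf,25,0,[-.73,.3,2.2,1.3,1.45,2.2])
```

```text
[ 0.4723 -0.3302  0.3061] [-0.0241  0.1179 -2.2634] 0.14151800733559391 49.99679982662201
ik err 0.0000 [-0.7307  0.2944  2.2022  1.2906  1.4532  2.212 ] maxstep 0.10843629779001425
[0.00,0.19,-0.06,0.17,0.06,0.33,0.90],
[0.00,0.17,-0.08,0.17,0.10,0.32,0.90],
[0.00,0.15,-0.09,0.17,0.13,0.30,0.91],
[0.00,0.13,-0.11,0.16,0.16,0.29,0.91],
[0.00,0.12,-0.12,0.16,0.19,0.27,0.91],
[0.00,0.10,-0.13,0.16,0.21,0.24,0.91],
[0.00,0.08,-0.13,0.15,0.24,0.22,0.92],
[0.00,0.06,-0.13,0.15,0.26,0.19,0.92],
[0.00,0.04,-0.13,0.15,0.27,0.17,0.92],
[0.00,0.02,-0.13,0.14,0.29,0.14,0.92],
[0.00,0.00,-0.12,0.14,0.30,0.11,0.93],
[0.00,-0.01,-0.12,0.13,0.30,0.08,0.93],
[0.00,-0.02,-0.11,0.13,0.31,0.05,0.93],
[0.00,-0.04,-0.10,0.12,0.31,0.02,0.93],
[0.00,-0.04,-0.09,0.12,0.31,-0.01,0.93],
[0.00,-0.05,-0.08,0.11,0.30,-0.04,0.94],
[0.00,-0.06,-0.07,0.11,0.30,-0.07,0.94],
[0.00,-0.06,-0.06,0.10,0.29,-0.10,0.94],
[0.00,-0.06,-0.05,0.10,0.27,-0.12,0.94],
[0.00,-0.06,-0.04,0.09,0.26,-0.15,0.94],
[0.00,-0.06,-0.03,0.09,0.24,-0.17,0.94],
[0.00,-0.06,-0.02,0.08,0.23,-0.19,0.94],
[0.00,-0.05,-0.01,0.07,0.21,-0.21,0.94],
[0.00,-0.05,-0.01,0.07,0.19,-0.23,0.94],
[0.00,-0.05,-0.00,0.06,0.17,-0.24,0.94],
zmin 0.25761796199640297
```

Key is held (2.3 N weight). Reorienting.

Call:
servo_tool([
  [0, 0.19, -0.06, 0.17, 0.06, 0.33, 0.9],
  [0, 0.17, -0.08, 0.17, 0.1, 0.32, 0.9],
  [0, 0.15, -0.09, 0.17, 0.13, 0.3, 0.91],
  [0, 0.13, -0.11, 0.16, 0.16, 0.29, 0.91],
  [0, 0.12, -0.12, 0.16, 0.19, 0.27, 0.91],
])

```text
time: 11.05
eef_pos: [0.4789, -0.2616, 0.2736]
orientation: [-2.598, -0.765, -0.39]
wrist_force: [0.4, -0.3, -1.6]
opening: 0.142
gripper_force: 50.0
```

Call:
servo_tool([
  [0, 0.1, -0.13, 0.16, 0.21, 0.24, 0.91],
  [0, 0.08, -0.13, 0.15, 0.24, 0.22, 0.92],
  [0, 0.06, -0.13, 0.15, 0.26, 0.19, 0.92],
  [0, 0.04, -0.13, 0.15, 0.27, 0.17, 0.92],
  [0, 0.02, -0.13, 0.14, 0.29, 0.14, 0.92],
])

```text
time: 11.68
eef_pos: [0.4888, -0.2015, 0.2593]
orientation: [-2.441, 0.089, -0.277]
wrist_force: [-0.1, -0.1, -1.7]
opening: 0.144
gripper_force: 50.0
```

Call:
servo_tool([
  [0, 0, -0.12, 0.14, 0.3, 0.11, 0.93],
  [0, -0.01, -0.12, 0.13, 0.3, 0.08, 0.93],
  [0, -0.02, -0.11, 0.13, 0.31, 0.05, 0.93],
  [0, -0.04, -0.1, 0.12, 0.31, 0.02, 0.93],
  [0, -0.04, -0.09, 0.12, 0.31, -0.01, 0.93],
])

```text
time: 12.3
eef_pos: [0.4991, -0.152, 0.256]
orientation: [-2.06, 0.801, -0.033]
wrist_force: [-0.4, -0.5, -2.5]
opening: 0.143
gripper_force: 50.0
```

Call:
servo_tool([
  [0, -0.05, -0.08, 0.11, 0.3, -0.04, 0.94],
  [0, -0.06, -0.07, 0.11, 0.3, -0.07, 0.94],
  [0, -0.06, -0.06, 0.1, 0.29, -0.1, 0.94],
  [0, -0.06, -0.05, 0.1, 0.27, -0.12, 0.94],
  [0, -0.06, -0.04, 0.09, 0.26, -0.15, 0.94],
])

```text
time: 12.92
eef_pos: [0.5107, -0.1144, 0.2607]
orientation: [-1.523, 1.331, 0.306]
wrist_force: [-0.2, -0.3, -1.6]
opening: 0.14
gripper_force: 50.0
```

Call:
servo_tool([
  [0, -0.06, -0.03, 0.09, 0.24, -0.17, 0.94],
  [0, -0.06, -0.02, 0.08, 0.23, -0.19, 0.94],
  [0, -0.05, -0.01, 0.07, 0.21, -0.21, 0.94],
  [0, -0.05, -0.01, 0.07, 0.19, -0.23, 0.94],
  [0, -0.05, 0, 0.06, 0.17, -0.24, 0.94],
])

```text
time: 13.55
eef_pos: [0.5218, -0.0901, 0.2683]
orientation: [-0.888, 1.662, 0.699]
wrist_force: [0.8, 0.2, -1.8]
opening: 0.144
gripper_force: 50.0
```

Run:
```python
from key import *
s=state(); print(s["time"],s["eef_pos"],s["wrist_force"],s["opening"],s["joints"])
Rf=pose(57,15,1); hub=np.array([.518,-.0975,.27])
print("err",hub+.007*Rf.as_matrix()[:,2]-s["eef_pos"],np.degrees((R.from_rotvec(s["orientation"]).inv()*Rf).as_rotvec()))
c=camera("top"); cv2.imwrite("pics/hold.png",c["frame"])
W=cloud(c); np.save("hold.npy",W)
c2=camera("scene"); cv2.imwrite("pics/hold_s.png",c2["frame"])
a=cv2.resize(c["frame"][140:280,240:410],None,fx=4.3,fy=4.3,interpolation=cv2.INTER_CUBIC)
cv2.imwrite("pics/hold_c.png",a)
```

```text
13.55 [ 0.5218 -0.0901  0.2683] [ 0.7785  0.2166 -1.7907] 0.14396959428858117 [-0.7291  0.2951  2.2056  1.2982  1.4543  2.219 ]
err [-0.0001 -0.0017 -0.0001] [-0.1556  0.3432 -0.6508]
```

View pics/hold_c.png

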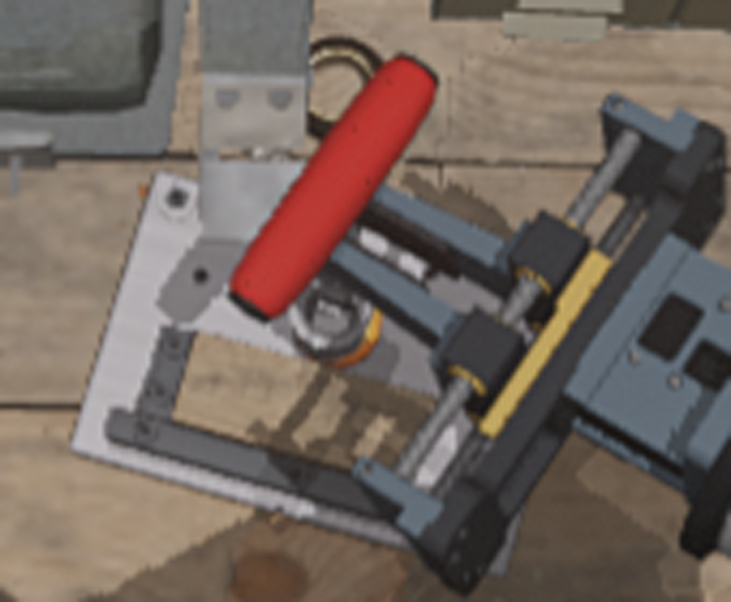

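Run:
```python
from key import *
f=cv2.imread("pics/hold.png"); hsv=cv2.cvtColor(f,cv2.COLOR_BGR2HSV); W=np.load("hold.npy")
m=((hsv[...,0]<8)|(hsv[...,0]>172))&(hsv[...,1]>120); m[:130]=0; m[280:]=0; m[:,:270]=0; m[:,400:]=0
m=cv2.erode(m.astype(np.uint8),np.ones((3,3)))>0
P=W[m]; P=P[P[:,2]>.2]
s=state(); Rt=R.from_rotvec(s["orientation"]).as_matrix(); g=s["eef_pos"]-.007*Rt[:,2]
print("grasp",g,"n",len(P),"mean",P.mean(0))
U,S,V=np.linalg.svd(P-P.mean(0),full_matrices=False); print("axis",V[0],np.degrees(np.arctan2(V[0][1],V[0][0]))%180)
def res(x): # cylinder r=13: centre + axis
    d=x[3:]/np.linalg.norm(x[3:]); v=P-x[:3]; return np.linalg.norm(v-np.outer(v@d,d),axis=1)-.013
x0=np.r_[P.mean(0)-[0,0,.01],V[0]]; r=least_squares(res,x0,loss="soft_l1",f_scale=.002); x=r.x; d=x[3:]/np.linalg.norm(x[3:])
t=(P-x[:3])@d; c=x[:3]+d*(t.min()+t.max())/2; print("cyl centre",c,"axis",d,"len",np.ptp(t),"rms",np.sqrt((res(x)**2).mean()))
# second estimate: silhouette minAreaRect at z = c
v,u=np.nonzero(cv2.dilate(m.astype(np.uint8),np.ones((3,3)))); cc=camera("top"); Q=pix2w(cc,np.c_[u,v],g[2]+.042)[:,:2]; print("sil",cv2.minAreaRect((Q*1000).astype(np.float32)))
print("hub mark etc"); 
fa=cv2.imread("pics/after.png")
```

```text
grasp [ 0.5177 -0.0955  0.2698] n 856 mean [ 0.5174 -0.0957  0.3213]
axis [-0.8376  0.5462  0.0112] 146.88884610082286
cyl centre [ 0.5191 -0.0949  0.3098] axis [-0.8322  0.5544  0.0131] len 0.09891194640968859 rms 0.0011292740655708996
sil ((520.7164916992188, -96.15837860107422), (26.08071517944336, 104.20523071289062), 58.0026741027832)
hub mark etc
```

Run:
```python
from key import *
c=camera("top")
print(pix2w(c,[(317.25,212.9)],.092))
W=np.load("top0.npy"); 
m=np.zeros(W.shape[:2],bool); m[195:228,298:335]=1; m&=(W[...,2]>.084)&(W[...,2]<.1)
P=W[m][:,:2]; print(len(P),np.median(W[m][:,2])); print(cv2.minEnclosingCircle((P*1000).astype(np.float32)))
g=cv2.cvtColor(cv2.imread("pics/after.png"),cv2.COLOR_BGR2GRAY)[195:228,298:336]
g=cv2.resize(g,None,fx=8,fy=8,interpolation=cv2.INTER_CUBIC)
C=cv2.HoughCircles(g,cv2.HOUGH_GRADIENT_ALT,1,20,param1=200,param2=.5,minRadius=40,maxRadius=110); print(C)
if C is not None:
    for x,y,r in C[0]: print(r/8*1.95,pix2w(c,[((x+.5)/8-.5+298,(y+.5)/8-.5+195)],.092))
```

```text
[[ 0.5158 -0.0992  0.092 ]]
188 0.09055905497125383
((521.1700439453125, -97.42835235595703), 19.80644989013672)
None
```

Run:
```python
from key import *
Rf=pose(57,15,1); z=Rf.as_matrix()[:,2]
go(np.array([.5187,-.097,.178])+.007*z,Rf,4,0)
print("world up/down in tool axes per 60mm:",Rf.inv().apply([0,0,-1]),"x",Rf.inv().apply([1,0,0]),"y",Rf.inv().apply([0,1,0]))
```

```text
t 13.75 p [ 0.5219 -0.0905  0.2689]
[0.00,0.37,-0.00,0.10,-0.00,0.01,-0.00],
[0.00,0.37,-0.00,0.10,-0.00,0.01,-0.00],
[0.00,0.37,-0.00,0.10,-0.00,0.01,-0.00],
[0.00,0.37,-0.00,0.10,-0.00,0.01,-0.00],

world up/down in tool axes per 60mm: [0.9659 0.     0.2588] x [-0.141  -0.8387  0.5261] y [-0.2171  0.5446  0.8101]
```

Call:
servo_tool([
  [0, 0.37, 0, 0.1, 0, 0.01, 0],
  [0, 0.37, 0, 0.1, 0, 0.01, 0],
  [0, 0.37, 0, 0.1, 0, 0.01, 0],
  [0, 0.37, 0, 0.1, 0, 0.01, 0],
  [0, 0, 0, 0, 0, 0, 0],
])

```text
time: 14.38
eef_pos: [0.522, -0.0899, 0.1768]
orientation: [-0.898, 1.664, 0.694]
wrist_force: [0.5, 0.4, -1.3]
opening: 0.138
gripper_force: 50.0
```

Call:
servo_tool([
  [0, 0.08, 0, 0.02, 0, 0, 0],
  [0, 0.08, 0, 0.02, 0, 0, 0],
  [0, 0, 0, 0, 0, 0, 0],
])

```text
time: 14.75
eef_pos: [0.5223, -0.0903, 0.1683]
orientation: [-0.898, 1.663, 0.692]
wrist_force: [0.2, -1.4, -2.5]
opening: 0.14
gripper_force: 50.0
```

Run:
```python
from key import *
s=state(); z=R.from_rotvec(s["orientation"]).as_matrix()[:,2]; print(s["time"],s["eef_pos"]-.007*z,s["wrist_force"])
```

```text
14.75 [ 0.5186 -0.096   0.1701] [ 0.1906 -1.4316 -2.5428]
```

Call:
servo_tool([
  [0, 0.06, 0, 0.016, 0, 0, 0],
  [0, 0.06, 0, 0.016, 0, 0, 0],
  [0, 0, 0, 0, 0, 0, 0],
])

```text
time: 15.12
eef_pos: [0.5227, -0.0904, 0.1618]
orientation: [-0.896, 1.66, 0.693]
wrist_force: [-1.6, -1.4, 9.9]
opening: 0.142
gripper_force: 50.0
```

Call:
servo_tool([
  [0, 0.06, 0, 0.016, 0, 0, 0],
  [0, 0, 0, 0, 0, 0, 0],
])

```text
time: 15.38
eef_pos: [0.5228, -0.0908, 0.157]
orientation: [-0.898, 1.663, 0.691]
wrist_force: [3.2, -3.6, -3.7]
opening: 0.144
gripper_force: 50.0
```

Call:
servo_tool([
  [0, 0.06, -0.012, 0.013, 0, 0, 0],
  [0, 0.06, 0, 0.016, 0, 0, 0],
  [0, 0, 0, 0, 0, 0, 0],
])

```text
time: 15.75
eef_pos: [0.5229, -0.0911, 0.1489]
orientation: [-0.897, 1.664, 0.692]
wrist_force: [3.4, -4.6, -3.1]
opening: 0.14
gripper_force: 50.1
```

Call:
servo_tool([
  [0, 0.06, 0, 0.016, 0, 0, 0],
  [0, 0, 0, 0, 0, 0, 0],
])

```text
time: 16.0
eef_pos: [0.523, -0.0911, 0.1453]
orientation: [-0.897, 1.664, 0.692]
wrist_force: [3.6, -4.0, -3.9]
opening: 0.145
gripper_force: 50.1
```

Call:
servo_tool([
  [0, 0.05, -0.01, 0.01, 0, 0, 0],
  [0, 0, 0, 0, 0, 0, 0],
])

```text
time: 16.25
eef_pos: [0.5231, -0.0913, 0.1423]
orientation: [-0.897, 1.664, 0.693]
wrist_force: [3.4, -3.6, -3.4]
opening: 0.142
gripper_force: 50.0
```

Call:
servo_tool([
  [0, 0.05, 0, 0.013, 0, 0, 0],
  [0, 0, 0, 0, 0, 0, 0],
])

```text
time: 16.5
eef_pos: [0.5235, -0.0914, 0.1406]
orientation: [-0.897, 1.661, 0.693]
wrist_force: [1.5, -4.9, 9.4]
opening: 0.142
gripper_force: 50.0
```

Run:
```python
from key import *
s=state(); z=R.from_rotvec(s["orientation"]).as_matrix()[:,2]; print(s["time"],s["eef_pos"]-.007*z,s["wrist_force"],s["moment"])
```

```text
16.5 [ 0.5198 -0.0971  0.1424] [ 1.5439 -4.8512  9.4432] [ 0.5358 -0.7683 -0.6014]
```

Call:
servo_tool([
  [0.2, 0, 0, 0, 0, 0, 0],
  [0.25, 0, 0, 0, 0, 0, 0],
  [0.35, 0, 0, 0, 0, 0, 0],
  [0.4, 0, 0, 0, 0, 0, 0],
])

```text
time: 17.0
eef_pos: [0.523, -0.0911, 0.1396]
orientation: [-0.897, 1.663, 0.693]
wrist_force: [1.0, 0.3, -1.2]
opening: 0.395
gripper_force: 0.1
```

Call:
servo_tool([
  [0.4, 0, 0, -0.2, 0, 0, 0],
  [0.4, 0, 0, -0.5, 0, 0, 0],
  [0.4, 0, 0, -0.7, 0, 0, 0],
  [0.4, 0, 0, -0.7, 0, 0, 0],
  [0.4, 0, 0, -0.4, 0, 0, 0],
])

```text
time: 17.62
eef_pos: [0.4428, -0.2147, 0.1792]
orientation: [-0.897, 1.664, 0.691]
wrist_force: [-0.0, -0.7, 0.4]
opening: 0.401
gripper_force: 0.0
```

Run:
```python
from key import *
s=state(); print(s["time"],s["eef_pos"],s["wrist_force"],s["joints"])
c=camera("top"); W=cloud(c); cv2.imwrite("pics/stand.png",c["frame"]); np.save("stand.npy",W)
cv2.imwrite("pics/stand_c.png",cv2.resize(c["frame"][150:270,260:420],None,fx=4,fy=4,interpolation=cv2.INTER_CUBIC))
f=c["frame"]; hsv=cv2.cvtColor(f,cv2.COLOR_BGR2HSV)
m=((hsv[...,0]<8)|(hsv[...,0]>172))&(hsv[...,1]>120); m[:130]=0; m[280:]=0; m[:,:270]=0; m[:,400:]=0
m=cv2.erode(m.astype(np.uint8),np.ones((3,3)))>0
P=W[m]; P=P[P[:,2]>.1]
U,S,V=np.linalg.svd(P-P.mean(0),full_matrices=False)
def res(x):
    d=x[3:]/np.linalg.norm(x[3:]); v=P-x[:3]; return np.linalg.norm(v-np.outer(v@d,d),axis=1)-.013
x=least_squares(res,np.r_[P.mean(0)-[0,0,.01],V[0]],loss="soft_l1",f_scale=.002).x; d=x[3:]/np.linalg.norm(x[3:])
t=(P-x[:3])@d; print(len(P),"centre",x[:3]+d*(t.min()+t.max())/2,"axis",d,np.degrees(np.arctan2(d[1],d[0]))%180,np.ptp(t))
```

```text
17.625 [ 0.4428 -0.2147  0.1792] [-0.0126 -0.6539  0.3535] [-1.0071  0.5138  2.1245  1.0747  1.5369  2.028 ]
532 centre [ 0.537  -0.109   0.1797] axis [-0.7607  0.6193  0.1943] 140.84859692487848 0.09738906662016822
```

View pics/stand_c.png

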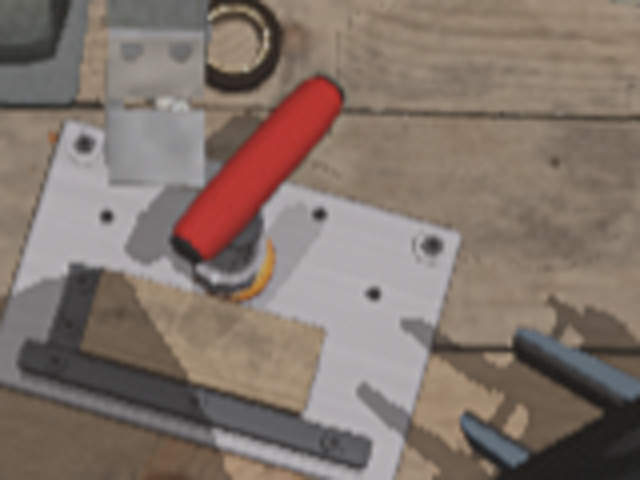

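```bash
cat > hnd.py <<'E'
from key import *
hc=np.array([.537,-.109,.1797]); d=np.array([-.7607,.6193,.1943]); z=np.array([.519,-.097,.064])-hc; z/=np.linalg.norm(z)
x=d-(d@z)*z; x/=np.linalg.norm(x); Rh=R.from_matrix(np.c_[x,np.cross(z,x),z]); tcph=hc+.015*z
E
python3 - <<'E'
from hnd import *
s=state(); q0=s["joints"]; Rc=R.from_rotvec(s["orientation"])
print("up:",Rc.inv().apply([0,0,1]))
p1=s["eef_pos"]+[-.02,-.02,.17]
rows(s["eef_pos"],Rc,p1,Rc,4,.42)
q1,e=ik(p1,Rc,PP,(1,1),q0); print(e,q1)
q2=jpath(q1,tcph-.10*z,Rh,22,.42,[-.2,.1,1.9,0,1,-1])
for k in range(0,23,3): print(fk(q1+(q2-q1)*k/22,PP)[0],end=" ")
E
```

```text
up: [-0.9657  0.0013 -0.2597]
[0.42,-0.65,0.02,-0.30,0.00,0.00,0.00],
[0.42,-0.65,0.02,-0.30,0.00,0.00,0.00],
[0.42,-0.65,0.02,-0.30,0.00,0.00,0.00],
[0.42,-0.65,0.02,-0.30,0.00,0.00,0.00],
3.380943567397587e-15 [-1.0612  0.2087  2.1015  1.0487  1.7263  2.2972]
ik err 0.0000 [-0.279   0.1863  1.8965  0.0592  1.2356 -1.1927] maxstep 0.15863355417538622
[0.42,0.09,0.03,0.22,-0.39,0.34,-1.22],
[0.42,0.07,0.04,0.21,-0.43,0.28,-1.24],
[0.42,0.06,0.04,0.20,-0.46,0.21,-1.26],
[0.42,0.05,0.03,0.19,-0.48,0.14,-1.28],
[0.42,0.04,0.03,0.18,-0.49,0.07,-1.29],
[0.42,0.04,0.02,0.17,-0.49,-0.00,-1.31],
[0.42,0.04,0.01,0.16,-0.48,-0.07,-1.33],
[0.42,0.04,0.01,0.15,-0.46,-0.14,-1.34],
[0.42,0.05,0.00,0.13,-0.44,-0.20,-1.36],
[0.42,0.06,0.00,0.12,-0.40,-0.25,-1.37],
[0.42,0.07,0.01,0.11,-0.36,-0.30,-1.38],
[0.42,0.08,0.01,0.09,-0.31,-0.34,-1.40],
[0.42,0.09,0.03,0.08,-0.26,-0.38,-1.41],
[0.42,0.09,0.04,0.06,-0.20,-0.40,-1.42],
[0.42,0.10,0.06,0.05,-0.15,-0.42,-1.43],
[0.42,0.10,0.08,0.03,-0.09,-0.43,-1.44],
[0.42,0.09,0.11,0.02,-0.03,-0.43,-1.45],
[0.42,0.08,0.13,0.00,0.02,-0.43,-1.46],
[0.42,0.06,0.16,-0.02,0.08,-0.42,-1.47],
[0.42,0.03,0.18,-0.03,0.13,-0.40,-1.48],
[0.42,-0.00,0.19,-0.05,0.18,-0.38,-1.49],
[0.42,-0.04,0.20,-0.06,0.22,-0.35,-1.49],
zmin 0.2565238818230861
[ 0.4225 -0.2364  0.3497] [ 0.4346 -0.2065  0.3243] [ 0.4442 -0.1829  0.3015] [ 0.4541 -0.1655  0.2825] [ 0.4668 -0.1531  0.2681] [ 0.4845 -0.1436  0.2592] [ 0.5083 -0.1345  0.2565] [ 0.5385 -0.1227  0.2604]
```

Call:
servo_tool([
  [0.42, -0.65, 0.02, -0.3, 0, 0, 0],
  [0.42, -0.65, 0.02, -0.3, 0, 0, 0],
  [0.42, -0.65, 0.02, -0.3, 0, 0, 0],
  [0.42, -0.65, 0.02, -0.3, 0, 0, 0],
])

```text
time: 18.18
eef_pos: [0.4238, -0.2347, 0.3492]
orientation: [-0.897, 1.664, 0.693]
wrist_force: [0.4, -0.1, -0.8]
opening: 0.42
gripper_force: 0.0
```

Run:
```python
from hnd import *
q2=jpath(state()["joints"],tcph-.10*z,Rh,35,.42,[-.2,.1,1.9,0,1,-1])
```

```text
ik err 0.0000 [-0.279   0.1863  1.8965  0.0592  1.2356 -1.1927] maxstep 0.09976051933773822
[0.42,0.06,0.02,0.14,-0.24,0.22,-0.77],
[0.42,0.05,0.02,0.14,-0.25,0.20,-0.78],
[0.42,0.04,0.02,0.13,-0.27,0.17,-0.78],
[0.42,0.04,0.02,0.13,-0.28,0.15,-0.79],
[0.42,0.03,0.02,0.13,-0.29,0.12,-0.80],
[0.42,0.03,0.02,0.12,-0.30,0.09,-0.80],
[0.42,0.03,0.02,0.12,-0.31,0.06,-0.81],
[0.42,0.02,0.02,0.11,-0.31,0.03,-0.82],
[0.42,0.02,0.01,0.11,-0.31,0.01,-0.82],
[0.42,0.02,0.01,0.10,-0.31,-0.02,-0.83],
[0.42,0.02,0.01,0.10,-0.30,-0.05,-0.83],
[0.42,0.02,0.01,0.09,-0.30,-0.07,-0.84],
[0.42,0.03,0.00,0.09,-0.29,-0.10,-0.85],
[0.42,0.03,0.00,0.08,-0.27,-0.12,-0.85],
[0.42,0.03,0.00,0.08,-0.26,-0.15,-0.86],
[0.42,0.04,0.00,0.07,-0.25,-0.17,-0.86],
[0.42,0.04,0.00,0.07,-0.23,-0.19,-0.87],
[0.42,0.05,0.01,0.06,-0.21,-0.20,-0.87],
[0.42,0.05,0.01,0.06,-0.19,-0.22,-0.88],
[0.42,0.05,0.02,0.05,-0.17,-0.23,-0.88],
[0.42,0.06,0.02,0.04,-0.15,-0.24,-0.89],
[0.42,0.06,0.03,0.04,-0.13,-0.25,-0.89],
[0.42,0.06,0.04,0.03,-0.10,-0.26,-0.90],
[0.42,0.06,0.04,0.03,-0.08,-0.27,-0.90],
[0.42,0.06,0.05,0.02,-0.06,-0.27,-0.91],
[0.42,0.06,0.06,0.01,-0.04,-0.27,-0.91],
[0.42,0.05,0.07,0.01,-0.01,-0.27,-0.92],
[0.42,0.05,0.08,0.00,0.01,-0.27,-0.92],
[0.42,0.04,0.09,-0.01,0.03,-0.27,-0.92],
[0.42,0.03,0.10,-0.01,0.05,-0.26,-0.93],
[0.42,0.02,0.11,-0.02,0.07,-0.26,-0.93],
[0.42,0.01,0.11,-0.02,0.09,-0.25,-0.93],
[0.42,-0.01,0.12,-0.03,0.11,-0.24,-0.93],
[0.42,-0.02,0.12,-0.04,0.13,-0.23,-0.94],
[0.42,-0.04,0.12,-0.04,0.14,-0.22,-0.94],
zmin 0.25638072441640347
```

Call:
servo_tool([
  [0.42, 0.06, 0.02, 0.14, -0.24, 0.22, -0.77],
  [0.42, 0.05, 0.02, 0.14, -0.25, 0.2, -0.78],
  [0.42, 0.04, 0.02, 0.13, -0.27, 0.17, -0.78],
  [0.42, 0.04, 0.02, 0.13, -0.28, 0.15, -0.79],
  [0.42, 0.03, 0.02, 0.13, -0.29, 0.12, -0.8],
])

```text
time: 18.8
eef_pos: [0.4374, -0.2034, 0.3215]
orientation: [-1.484, 1.372, 0.425]
wrist_force: [0.1, -0.4, -1.3]
opening: 0.418
gripper_force: 0.0
```

Call:
servo_tool([
  [0.42, 0.03, 0.02, 0.12, -0.3, 0.09, -0.8],
  [0.42, 0.03, 0.02, 0.12, -0.31, 0.06, -0.81],
  [0.42, 0.02, 0.02, 0.11, -0.31, 0.03, -0.82],
  [0.42, 0.02, 0.01, 0.11, -0.31, 0.01, -0.82],
  [0.42, 0.02, 0.01, 0.1, -0.31, -0.02, -0.83],
])

```text
time: 19.42
eef_pos: [0.4469, -0.1794, 0.2982]
orientation: [-1.978, 0.88, 0.196]
wrist_force: [0.4, 0.6, 0.3]
opening: 0.42
gripper_force: 0.0
```

Call:
servo_tool([
  [0.42, 0.02, 0.01, 0.1, -0.3, -0.05, -0.83],
  [0.42, 0.02, 0.01, 0.09, -0.3, -0.07, -0.84],
  [0.42, 0.03, 0, 0.09, -0.29, -0.1, -0.85],
  [0.42, 0.03, 0, 0.08, -0.27, -0.12, -0.85],
  [0.42, 0.03, 0, 0.08, -0.26, -0.15, -0.86],
])

```text
time: 20.05
eef_pos: [0.4568, -0.1623, 0.2793]
orientation: [-2.313, 0.211, 0.012]
wrist_force: [0.2, -0.3, -0.4]
opening: 0.421
gripper_force: 0.0
```

Call:
servo_tool([
  [0.42, 0.04, 0, 0.07, -0.25, -0.17, -0.86],
  [0.42, 0.04, 0, 0.07, -0.23, -0.19, -0.87],
  [0.42, 0.05, 0.01, 0.06, -0.21, -0.2, -0.87],
  [0.42, 0.05, 0.01, 0.06, -0.19, -0.22, -0.88],
  [0.42, 0.05, 0.02, 0.05, -0.17, -0.23, -0.88],
])

```text
time: 20.68
eef_pos: [0.4711, -0.1503, 0.2651]
orientation: [-2.421, -0.585, -0.113]
wrist_force: [-0.6, 0.3, -0.8]
opening: 0.42
gripper_force: 0.0
```

Call:
servo_tool([
  [0.42, 0.06, 0.02, 0.04, -0.15, -0.24, -0.89],
  [0.42, 0.06, 0.03, 0.04, -0.13, -0.25, -0.89],
  [0.42, 0.06, 0.04, 0.03, -0.1, -0.26, -0.9],
  [0.42, 0.06, 0.04, 0.03, -0.08, -0.27, -0.9],
  [0.42, 0.06, 0.05, 0.02, -0.06, -0.27, -0.91],
])

```text
time: 21.3
eef_pos: [0.491, -0.1408, 0.2575]
orientation: [-2.246, -1.428, -0.173]
wrist_force: [0.5, -0.2, -0.2]
opening: 0.422
gripper_force: 0.0
```

Call:
servo_tool([
  [0.42, 0.06, 0.06, 0.01, -0.04, -0.27, -0.91],
  [0.42, 0.05, 0.07, 0.01, -0.01, -0.27, -0.92],
  [0.42, 0.05, 0.08, 0, 0.01, -0.27, -0.92],
  [0.42, 0.04, 0.09, -0.01, 0.03, -0.27, -0.92],
  [0.42, 0.03, 0.1, -0.01, 0.05, -0.26, -0.93],
])

```text
time: 21.92
eef_pos: [0.5173, -0.1308, 0.2572]
orientation: [-1.759, -2.209, -0.158]
wrist_force: [0.1, -0.5, -0.1]
opening: 0.421
gripper_force: 0.0
```

Call:
servo_tool([
  [0.42, 0.02, 0.11, -0.02, 0.07, -0.26, -0.93],
  [0.42, 0.01, 0.11, -0.02, 0.09, -0.25, -0.93],
  [0.42, -0.01, 0.12, -0.03, 0.11, -0.24, -0.93],
  [0.42, -0.02, 0.12, -0.04, 0.13, -0.23, -0.94],
  [0.42, -0.04, 0.12, -0.04, 0.14, -0.22, -0.94],
])

```text
time: 22.55
eef_pos: [0.5509, -0.1175, 0.2634]
orientation: [-0.988, -2.794, -0.062]
wrist_force: [-0.3, -0.9, 0.7]
opening: 0.418
gripper_force: 0.0
```

Run:
```python
from hnd import *
go(tcph-.10*z,Rh,2,.42)
go(tcph,Rh,5,.42)
```

```text
t 22.55 p [ 0.5509 -0.1175  0.2634]
[0.42,0.00,-0.01,0.00,-0.01,0.01,0.01],
[0.42,0.00,-0.01,0.00,-0.01,0.01,0.01],

t 22.55 p [ 0.5509 -0.1175  0.2634]
[0.42,0.00,-0.00,0.33,-0.00,0.00,0.00],
[0.42,0.00,-0.00,0.33,-0.00,0.00,0.00],
[0.42,0.00,-0.00,0.33,-0.00,0.00,0.00],
[0.42,0.00,-0.00,0.33,-0.00,0.00,0.00],
[0.42,0.00,-0.00,0.33,-0.00,0.00,0.00],
```

Call:
servo_tool([
  [0.42, 0, -0.01, 0.35, 0, 0, 0],
  [0.42, 0, -0.01, 0.35, 0, 0, 0],
  [0.42, 0, 0, 0.3, 0, 0, 0],
  [0.42, 0, 0, 0.2, 0, 0, 0],
])

```text
time: 23.05
eef_pos: [0.5389, -0.1112, 0.1918]
orientation: [-0.993, -2.791, -0.064]
wrist_force: [-0.0, -0.3, 0.5]
opening: 0.422
gripper_force: 0.0
```

Call:
servo_tool([
  [0.42, 0, 0, 0.2, 0, 0, 0],
  [0.42, 0, 0, 0.2, 0, 0, 0],
  [0.42, 0, 0, 0.08, 0, 0, 0],
  [0.42, 0, 0, 0, 0, 0, 0],
])

```text
time: 23.55
eef_pos: [0.535, -0.1083, 0.1643]
orientation: [-0.993, -2.792, -0.064]
wrist_force: [0.7, -0.3, 0.3]
opening: 0.419
gripper_force: 0.0
```

Call:
servo_tool([
  [0.3, 0, 0, 0, 0, 0, 0],
  [0.25, 0, 0, 0, 0, 0, 0],
  [0.2, 0, 0, 0, 0, 0, 0],
  [0, 0, 0, 0, 0, 0, 0],
  [0, 0, 0, 0, 0, 0, 0],
], grip_force=20)

```text
time: 24.18
eef_pos: [0.5352, -0.1084, 0.1646]
orientation: [-0.993, -2.793, -0.064]
wrist_force: [-0.0, -0.1, 1.5]
opening: 0.278
gripper_force: 20.0
```

Run:
```python
from hnd import *
s=state(); print(s["eef_pos"],s["wrist_force"],s["moment"],s["opening"],"d",s["eef_pos"]-tcph)
```

```text
[ 0.5352 -0.1084  0.1646] [-0.0453 -0.1452  1.5206] [-0.1597 -0.2138  0.0331] 0.27835202317087104 d [ 0.0005 -0.0009 -0.0003]
```

Run:
```python
from hnd import *
go([.520,-.0975,.1695],down(141),4,0)
```

```text
t 24.175 p [ 0.5352 -0.1084  0.1646]
[0.00,0.08,-0.01,-0.01,-0.03,-0.32,-0.01],
[0.00,0.08,-0.00,-0.01,-0.03,-0.32,-0.01],
[0.00,0.08,-0.00,-0.01,-0.03,-0.32,-0.01],
[0.00,0.08,-0.00,-0.02,-0.03,-0.32,-0.01],
```

Call:
servo_tool([
  [0, 0.08, 0, -0.01, -0.03, -0.32, 0],
  [0, 0.08, 0, -0.01, -0.03, -0.32, 0],
  [0, 0.08, 0, -0.01, -0.03, -0.32, 0],
  [0, 0.08, 0, -0.02, -0.03, -0.32, 0],
  [0, 0, 0, 0, 0, 0, 0],
], grip_force=50)

```text
time: 24.8
eef_pos: [0.5202, -0.0964, 0.1697]
orientation: [-1.051, -2.957, 0.002]
wrist_force: [2.8, -3.5, -3.4]
opening: 0.275
gripper_force: 50.0
```

Run:
```python
from hnd import *
s=state(); print(s["eef_pos"],s["wrist_force"],s["moment"],s["opening"])
go([.520,-.0975,.1685],down(141),1,0)
```

```text
[ 0.5202 -0.0964  0.1697] [ 2.8414 -3.5123 -3.3798] [-0.8578 -0.5113 -0.014 ] 0.27548395975970563
t 24.8 p [ 0.5202 -0.0964  0.1697]
[0.00,-0.01,-0.02,0.02,-0.02,-0.02,-0.01],
```

Call:
servo_tool([
  [0, -0.01, -0.015, 0.02, -0.02, -0.02, 0],
  [0, 0, 0, 0.02, 0, 0, 0],
  [0, 0, 0, 0, 0, 0, 0],
])

```text
time: 25.18
eef_pos: [0.5209, -0.0978, 0.1674]
orientation: [1.053, 2.96, 0.001]
wrist_force: [-0.0, -0.8, 4.3]
opening: 0.271
gripper_force: 50.0
```

Call:
servo_tool([
  [0, 0, 0, 0.01, 0, 0, -0.25],
  [0, 0, 0, 0, 0, 0, -0.25],
  [0, 0, 0, 0, 0, 0, 0],
])

```text
time: 25.55
eef_pos: [0.5214, -0.0978, 0.1672]
orientation: [0.948, 2.994, 0.001]
wrist_force: [0.5, -0.2, 7.6]
opening: 0.273
gripper_force: 50.0
```

Call:
servo_tool([
  [0, 0, 0, 0, 0, 0, -0.25],
  [0, 0, 0, 0, 0, 0, -0.25],
  [0, 0, 0, 0, 0, 0, 0],
])

```text
time: 25.92
eef_pos: [0.5213, -0.0978, 0.1672]
orientation: [0.843, 3.025, 0.001]
wrist_force: [0.4, -2.0, 6.7]
opening: 0.276
gripper_force: 50.0
```

Call:
servo_tool([
  [0, 0, 0, 0.02, 0, 0, -0.25],
  [0, 0, 0, 0, 0, 0, -0.25],
  [0, 0, 0, 0, 0, 0, 0],
])

```text
time: 26.3
eef_pos: [0.5218, -0.098, 0.1665]
orientation: [0.736, 3.052, 0.001]
wrist_force: [1.0, -2.4, 12.3]
opening: 0.271
gripper_force: 50.0
```

Call:
servo_tool([
  [0, 0, 0, 0, 0, 0, -0.25],
  [0, 0, 0, 0, 0, 0, -0.25],
  [0, 0, 0, 0, 0, 0, 0],
])

```text
time: 26.68
eef_pos: [0.5204, -0.0976, 0.1652]
orientation: [0.63, 3.078, 0.001]
wrist_force: [0.9, -1.8, -1.2]
opening: 0.27
gripper_force: 50.0
```

Run:
```python
from hnd import *
s=state(); print(s["eef_pos"],s["wrist_force"],s["moment"],s["opening"])
```

```text
[ 0.5204 -0.0976  0.1652] [ 0.8619 -1.8026 -1.1926] [-0.5056 -0.6239 -0.0077] 0.27033751574001297
```

Call:
servo_tool([
  [0, 0, 0, 0.04, 0, 0, 0],
  [0, 0, 0, 0.04, 0, 0, 0],
  [0, 0, 0, 0, 0, 0, 0],
])

```text
time: 27.05
eef_pos: [0.5202, -0.0975, 0.1602]
orientation: [-0.631, -3.077, -0.001]
wrist_force: [1.4, -1.7, -4.9]
opening: 0.271
gripper_force: 50.0
```

Call:
servo_tool([
  [0, 0, 0, 0.04, 0, 0, 0],
  [0, 0, 0, 0, 0, 0, 0],
])

```text
time: 27.3
eef_pos: [0.5203, -0.0975, 0.158]
orientation: [-0.63, -3.078, -0.001]
wrist_force: [1.7, -1.8, -3.4]
opening: 0.276
gripper_force: 50.0
```

Call:
servo_tool([
  [0, 0, 0, 0.06, 0, 0, 0],
  [0, 0, 0, 0.06, 0, 0, 0],
  [0, 0, 0, 0, 0, 0, 0],
])

```text
time: 27.68
eef_pos: [0.5202, -0.0975, 0.1506]
orientation: [-0.631, -3.077, -0.001]
wrist_force: [2.1, -2.7, -4.1]
opening: 0.276
gripper_force: 50.0
```

Call:
servo_tool([
  [0, 0, 0, 0.04, 0, 0, 0],
  [0, 0, 0, 0.03, 0, 0, 0],
  [0, 0, 0, 0, 0, 0, 0],
])

```text
time: 28.05
eef_pos: [0.5212, -0.0977, 0.1477]
orientation: [0.63, 3.076, 0.001]
wrist_force: [-0.3, -2.2, 12.8]
opening: 0.27
gripper_force: 50.0
```

Call:
servo_tool([
  [0, 0, 0, -0.01, 0, 0, 0.5],
  [0, 0, 0, 0, 0, 0, 0.5],
  [0, 0, 0, 0, 0, 0, 0],
])

```text
time: 28.42
eef_pos: [0.5208, -0.0978, 0.1478]
orientation: [0.843, 3.025, 0.0]
wrist_force: [1.1, -3.9, 5.0]
opening: 0.271
gripper_force: 50.0
```

```bash
cat > m.py <<'E'
from h import *
s=state(); o=s["orientation"]; x=R.from_rotvec(o).as_matrix()[:,0]
print(s["eef_pos"],"F",s["wrist_force"],"M",s["moment"],"tau6",s["tau"][5],"heading",np.degrees(np.arctan2(x[1],x[0])),s["opening"],"q",s["joints"])
E
python3 m.py
```

```text
[ 0.5208 -0.0978  0.1478] F [ 1.0739 -3.9401  5.038 ] M [-1.1568 -0.2113  0.0141] tau6 0.7017526589334011 heading 148.8442896552201 0.2705674888776763 q [-0.2297  0.2082  2.109   0.0002  0.8235 -1.2569]
```

Call:
servo_tool([
  [0, 0, 0, 0, 0, 0, 0.5],
  [0, 0, 0, 0, 0, 0, 0.5],
  [0, 0, 0, 0, 0, 0, 0],
])

```text
time: 28.8
eef_pos: [0.5207, -0.0978, 0.1478]
orientation: [1.052, 2.959, 0.0]
wrist_force: [-0.6, -5.2, 6.5]
opening: 0.275
gripper_force: 50.0
```

```bash
python3 m.py
```

```text
[ 0.5207 -0.0978  0.1478] F [-0.6426 -5.1601  6.4706] M [-1.2172 -0.1005  0.0545] tau6 0.6332476437091827 heading 140.85494089163248 0.2746142889198108 q [-0.2297  0.2082  2.109   0.0001  0.8236 -1.1174]
```

Call:
servo_tool([
  [0, 0, 0, 0, 0, 0, 0.5],
  [0, 0, 0, 0, 0, 0, 0.5],
  [0, 0, 0, 0, 0, 0, 0],
])

```text
time: 29.18
eef_pos: [0.5206, -0.0978, 0.1478]
orientation: [1.256, 2.879, 0.0]
wrist_force: [-2.4, -4.3, 7.7]
opening: 0.267
gripper_force: 50.0
```

```bash
python3 m.py
```

```text
[ 0.5206 -0.0978  0.1478] F [-2.3804 -4.3159  7.7441] M [-1.2445  0.0906  0.0828] tau6 0.6315204687416553 heading 132.85661097590162 0.2672775747432516 q [-0.2297  0.2082  2.109   0.0001  0.8238 -0.9777]
```

Call:
servo_tool([
  [0, 0, 0, 0, 0, 0, 0.5],
  [0, 0, 0, 0, 0, 0, 0.5],
  [0, 0, 0, 0, 0, 0, 0.5],
  [0, 0, 0, 0, 0, 0, 0.5],
  [0, 0, 0, 0, 0, 0, 0],
])

```text
time: 29.8
eef_pos: [0.5205, -0.0977, 0.1478]
orientation: [1.645, 2.676, 0.0]
wrist_force: [-1.4, -4.1, 7.5]
opening: 0.273
gripper_force: 50.0
```

```bash
python3 m.py
```

```text
[ 0.5205 -0.0977  0.1478] F [-1.3894 -4.062   7.5113] M [-1.1756  0.3538 -0.0116] tau6 0.6312806904315948 heading 116.85582967473236 0.27270278306570944 q [-0.2297  0.2081  2.1091  0.0001  0.8241 -0.6985]
```

Call:
servo_tool([
  [0, 0, 0, 0, 0, 0, 0.5],
  [0, 0, 0, 0, 0, 0, 0.5],
  [0, 0, 0, 0, 0, 0, 0.5],
  [0, 0, 0, 0, 0, 0, 0.5],
  [0, 0, 0, 0, 0, 0, 0],
])

```text
time: 30.42
eef_pos: [0.5204, -0.0977, 0.1478]
orientation: [-2.001, -2.422, -0.0]
wrist_force: [-3.5, -3.8, 8.2]
opening: 0.275
gripper_force: 50.0
```

```bash
python3 m.py
```

```text
[ 0.5204 -0.0977  0.1478] F [-3.5271 -3.8289  8.1518] M [-1.1172  0.4693  0.0402] tau6 0.6359560042619705 heading 100.85745678528203 0.27469116202101157 q [-0.2296  0.2081  2.1092  0.0002  0.8243 -0.4192]
```

Run:
```python
from h import *
c=camera("top"); cv2.imwrite("pics/turn1.png",c["frame"]); cv2.imwrite("pics/turn1_c.png",cv2.resize(c["frame"][160:260,250:390],None,fx=5,fy=5,interpolation=cv2.INTER_CUBIC))
```

```text
(no output)
```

View pics/turn1_c.png

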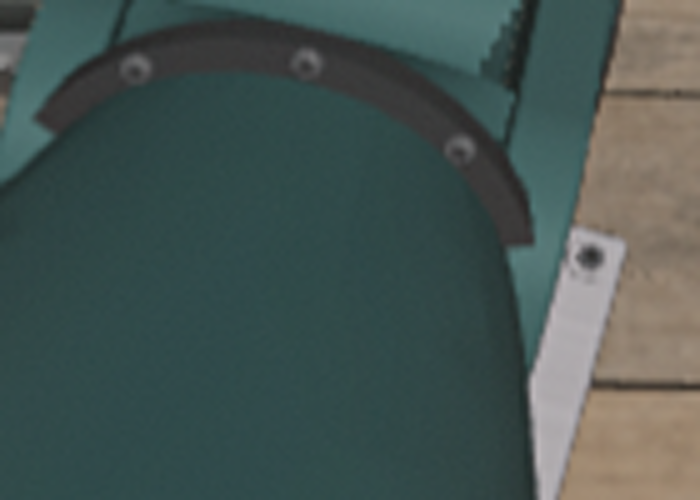

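Call:
servo_tool([
  [0, 0, 0, 0, 0, 0, 0.5],
  [0, 0, 0, 0, 0, 0, 0.5],
  [0, 0, 0, 0, 0, 0, 0.25],
  [0, 0, 0, 0, 0, 0, 0],
])

```text
time: 30.98
eef_pos: [0.5204, -0.0977, 0.1478]
orientation: [-2.204, -2.238, -0.0]
wrist_force: [-2.3, -3.8, 8.6]
opening: 0.273
gripper_force: 50.0
```

```bash
python3 m.py
```

```text
[ 0.5204 -0.0977  0.1478] F [-2.2869 -3.7595  8.5903] M [-1.0453  0.5892  0.0932] tau6 0.40251709520816803 heading 90.88861163842579 0.27323741318828754 q [-0.2296  0.2081  2.1092  0.0002  0.8245 -0.2453]
```

Call:
servo_tool([
  [0, 0, 0, 0, 0, 0, 0.5],
  [0, 0, 0, 0, 0, 0, 0.25],
  [0, 0, 0, 0, 0, 0, 0],
])

```text
time: 31.35
eef_pos: [0.5204, -0.0976, 0.1478]
orientation: [-2.318, -2.12, -0.0]
wrist_force: [-2.5, -2.9, 9.3]
opening: 0.269
gripper_force: 50.0
```

```bash
python3 m.py
```

```text
[ 0.5204 -0.0976  0.1478] F [-2.5093 -2.9219  9.2761] M [-0.9749  0.6922  0.169 ] tau6 0.4553442634642124 heading 84.89271836024703 0.2689576809057109 q [-0.2296  0.208   2.1092  0.0002  0.8245 -0.1406]
```

Call:
servo_tool([
  [0, 0, 0, 0, 0, 0, 0.5],
  [0, 0, 0, 0, 0, 0, 0],
  [0, 0, 0, 0, 0, 0, 0],
])

```text
time: 31.72
eef_pos: [0.5203, -0.0977, 0.1478]
orientation: [-2.39, -2.038, 0.0]
wrist_force: [-2.5, -3.8, 8.4]
opening: 0.274
gripper_force: 50.0
```

```bash
python3 m.py;python3 m.py
```

```text
[ 0.5203 -0.0977  0.1478] F [-2.4867 -3.777   8.429 ] M [-1.0045  0.6994  0.1242] tau6 0.13052704744040966 heading 80.91746327437176 0.27391451889376744 q [-0.2296  0.2081  2.1092  0.0002  0.8246 -0.0713]
[ 0.5203 -0.0977  0.1478] F [-2.4867 -3.777   8.429 ] M [-1.0045  0.6994  0.1242] tau6 0.13052704744040966 heading 80.91746327437176 0.27391451889376744 q [-0.2296  0.2081  2.1092  0.0002  0.8246 -0.0713]
```

Call:
servo_tool([
  [0, 0, 0, 0, 0, 0, 0.5],
  [0, 0, 0, 0, 0, 0, 0.1],
  [0, 0, 0, 0, 0, 0, 0],
])

```text
time: 32.1
eef_pos: [0.5203, -0.0976, 0.1478]
orientation: [-2.473, -1.937, 0.0]
wrist_force: [-2.7, -3.3, 8.7]
opening: 0.277
gripper_force: 50.0
```

```bash
python3 m.py
```

```text
[ 0.5203 -0.0976  0.1478] F [-2.6756 -3.3084  8.6933] M [-0.9212  0.6658  0.2725] tau6 0.39808650501072407 heading 76.12084414907426 0.2767630816786773 q [-0.2295  0.208   2.1092  0.0002  0.8246  0.0126]
```

Call:
servo_tool([
  [0, 0, 0, 0, 0, 0, 0.5],
  [0, 0, 0, 0, 0, 0, 0.1],
  [0, 0, 0, 0, 0, 0, 0],
])

```text
time: 32.48
eef_pos: [0.5203, -0.0976, 0.1477]
orientation: [-2.552, -1.831, 0.0]
wrist_force: [-2.2, -3.1, 9.5]
opening: 0.276
gripper_force: 50.0
```

```bash
python3 m.py
```

```text
[ 0.5203 -0.0976  0.1477] F [-2.1786 -3.0687  9.4953] M [-0.8558  0.6686  0.265 ] tau6 0.4218167345970869 heading 71.3156821389297 0.27588295080029024 q [-0.2296  0.2081  2.1093  0.0003  0.8246  0.0963]
```

Call:
servo_tool([
  [0, 0, 0, 0, 0, 0, 0.4],
  [0, 0, 0, 0, 0, 0, 0.1],
  [0, 0, 0, 0, 0, 0, 0],
])

```text
time: 32.85
eef_pos: [0.5203, -0.0976, 0.1478]
orientation: [-2.614, -1.741, 0.0]
wrist_force: [-2.6, -2.6, 9.1]
opening: 0.275
gripper_force: 50.0
```

```bash
python3 m.py
```

```text
[ 0.5203 -0.0976  0.1478] F [-2.5938 -2.5552  9.1031] M [-0.8011  0.713   0.3758] tau6 0.49400171265006065 heading 67.32892790183034 0.2753311771372829 q [-0.2295  0.208   2.1092  0.0002  0.8247  0.166 ]
```

Run:
```python
from h import *
L=[]
for i in range(12): camera("top"); s=state(); L.append([s["moment"][2],s["tau"][5]])
L=np.array(L); print(L.mean(0),L.std(0),s["time"])
```

```text
[0.3639 0.3605] [0.0263 0.0108] 33.45
```

Call:
servo_tool([
  [0, 0, 0, -0.01, 0, 0, 0],
  [0.3, 0, 0, 0, 0, 0, 0],
  [0.36, 0, 0, 0, 0, 0, 0],
  [0.4, 0, 0, 0, 0, 0, 0],
  [0.4, 0, 0, 0, 0, 0, 0],
])

```text
time: 34.08
eef_pos: [0.5204, -0.0975, 0.1479]
orientation: [-2.616, -1.739, -0.001]
wrist_force: [0.2, -0.2, -0.4]
opening: 0.403
gripper_force: 0.0
```

Call:
servo_tool([
  [0.4, 0, 0, -0.2, 0, 0, 0],
  [0.4, 0, 0, -0.5, 0, 0, 0],
  [0.4, 0, 0, -0.8, 0, 0, 0],
  [0.4, 0, 0, -0.8, 0, 0, 0],
  [0.4, 0, 0, -0.5, 0, 0, 0],
])

```text
time: 34.7
eef_pos: [0.5208, -0.0977, 0.3194]
orientation: [2.614, 1.738, 0.004]
wrist_force: [-0.2, -0.1, -0.9]
opening: 0.396
gripper_force: 0.0
```

Run:
```python
from h import *
s=state(); q=s["joints"]; q1=q.copy(); q1[0]-=.75
print(s["eef_pos"],s["wrist_force"])
a,A=fk(q,PP); b,B=fk(q1,PP); rows(a,A,b,B,9,.4)
```

```text
[ 0.5208 -0.0977  0.3194] [-0.2429 -0.1309 -0.8591]
[0.40,-0.71,-0.12,-0.00,-0.00,-0.00,0.60],
[0.40,-0.72,-0.06,-0.00,-0.00,-0.00,0.60],
[0.40,-0.72,0.00,-0.00,-0.00,-0.00,0.60],
[0.40,-0.72,0.06,-0.00,-0.00,-0.00,0.60],
[0.40,-0.71,0.12,-0.00,-0.00,-0.00,0.60],
[0.40,-0.70,0.18,-0.00,-0.00,-0.00,0.60],
[0.40,-0.68,0.24,-0.00,-0.00,-0.00,0.60],
[0.40,-0.66,0.29,0.00,-0.00,-0.00,0.60],
[0.40,-0.63,0.35,0.00,-0.00,-0.00,0.60],
```

Call:
servo_tool([
  [0.4, -0.71, -0.12, 0, 0, 0, 0.6],
  [0.4, -0.72, -0.06, 0, 0, 0, 0.6],
  [0.4, -0.72, 0, 0, 0, 0, 0.6],
  [0.4, -0.72, 0.06, 0, 0, 0, 0.6],
  [0.4, -0.71, 0.12, 0, 0, 0, 0.6],
])

```text
time: 35.33
eef_pos: [0.4037, -0.2814, 0.3169]
orientation: [2.922, 1.153, 0.002]
wrist_force: [-0.0, -0.5, -0.2]
opening: 0.395
gripper_force: 0.0
```

Call:
servo_tool([
  [0.4, -0.7, 0.18, 0, 0, 0, 0.6],
  [0.4, -0.68, 0.24, 0, 0, 0, 0.6],
  [0.4, -0.66, 0.29, 0, 0, 0, 0.6],
  [0.4, -0.4, 0.2, 0, 0, 0, 0],
  [0.4, 0, 0, 0, 0, 0, 0],
])

```text
time: 35.95
eef_pos: [0.319, -0.4131, 0.3165]
orientation: [3.043, 0.779, 0.001]
wrist_force: [0.5, 0.8, 1.1]
opening: 0.394
gripper_force: 0.0
```

Run:
```python
from h import *
c=camera("top"); cv2.imwrite("pics/final.png",c["frame"]); cv2.imwrite("pics/final_c.png",cv2.resize(c["frame"][160:260,250:383],None,fx=6,fy=6,interpolation=cv2.INTER_CUBIC))
```

```text
(no output)
```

View pics/final_c.png

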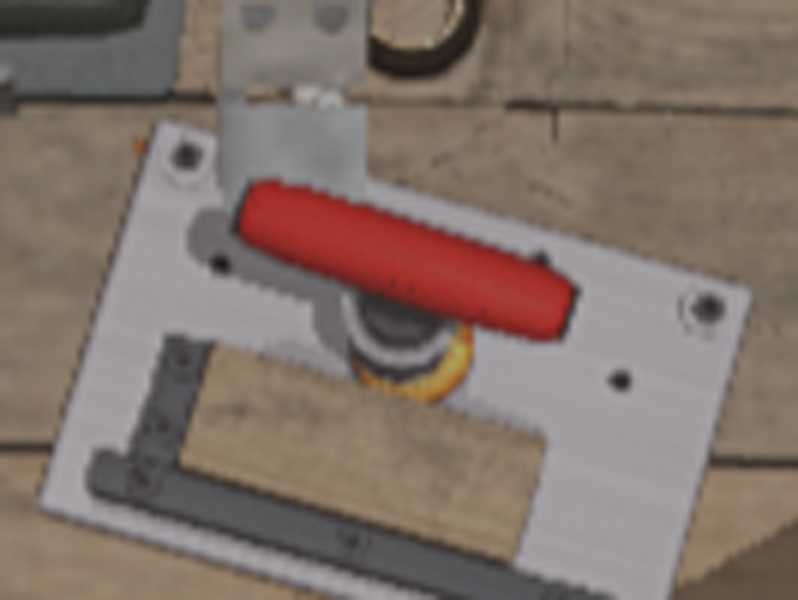

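The picture shows the key standing at crop (405,260). The orange cam is bearing on the block at (415,395), and the block is against the stop at (185,400) and the rail. I'm handing it in.

```bash
python3 -c "
from cell import *
print(sign_off())"
```

```text
the job is handed in; nothing more can be done
None
```

I handed the job in at about 36 s: the block is home against the end stop and rail and clamped there at about 0.36 N m of key torque. I read the clamp as about 1.38 rad from that torque and the handle angle, since the arm hid the white mark. The key is fully in its socket and left standing, and the robot is clear.

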